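# Plant the bag-roll spindle in its socket at the egg and spice stall

### The arm

A 6-joint arm with a two-finger parallel gripper is mounted at the origin on the work surface. World frame = base frame: x ahead of the robot, y to its left, z up, the work surface at z = 0. Lengths are in mm, angles in rad, forces in N, time in s.
With the tool pointing down it reaches from about 350 to 875 mm from the base axis. Payload 4.2 kg.
Tool frame: the origin (TCP) lies at the very end of the fingers, on their centre line; the grasp point (between the pads) lies 19 mm behind it (arm.tcp_to_grasp is the x of the grasp point in the tool frame, in mm); x points along the fingers, z is the direction in which the jaws open and shut, and the axes are right-handed (so a half turn about x gives the same grasp; the last joint's range is limited). The gripper opens to 85 mm and grips with 20 to 120 N. Pads are 22 mm wide; open, the fingers measure 114 mm over their backs; the gripper's body (76 mm by 85 mm) begins 54 mm behind the grasp point. The pads swing forward as they close: fully open they stand 13 mm farther back than shut.
Start: joints at [-0.848, 0.385, 0.008, 0, -1.194, -0.259], TCP at [279.605, -558.946, 231.312] pointing down, gripper open.
Joint ranges: [-3.14, 3.14], [-1.21, 2.06], [-1.07, 1.41], [-3.16, 2.05], [-2.99, -0.16], [-3.1, 3.1]. Speed limits (rad/s): [2.79, 2.79, 3.14, 3.14, 3.14, 3.14].

### API

Orientations are given as a unit quaternion [x, y, z, w].
In Python, from bench import status, get_image, job, arm gives the robot as it stands.
- The arm moves only by the tool apply_moves, never from a script. Its argument "targets" is text: rows parted by semicolons, each of 5 numbers parted by spaces: the shift along the tool's x, y, z in mm, then the turn about the tool's x in degrees, then the gripper's target within -1 to 1 (shut at 1, half-way at 0, fully open at -1). In form: dx dy dz spin hand; .... A call has 1 to 10 rows; each row is the pose to reach, as a shift and turn from the pose commanded when the call began, along the tool's axes at that moment; what a row does not reach only later rows make up. A row lasts 1/12 s, in which the tool goes at most 41.7 mm and 7.16 degrees, less where a joint would pass 70% of its speed; a pose out of reach is approached as far as the arm can. A call with a gripper value outside its range is refused whole. The fingers move at their own pace and stop on an object; the grip force is fixed at half the most. Time passes only in rows, so rows that repeat a pose let the fingers close. It gives the time, the measured TCP pose, the force and the opening at its end, in the units of the state.
- status.read_state(): the state, without advancing time (a new reading comes with each control period).
- get_image(name): name is "side" or "top" or "wrist"; returns a dict with "img" (420x560x3 uint8, red, green, blue), "mtx" (3x3 intrinsics, pixels), "world_from_camera" (4x4, takes a point from camera to world coordinates). Camera axes: x right, y down, z forward; pixel columns grow to the right and rows downward; lengths in mm; the calibration is good to about 2 mm. A picture is of the moment at which its call begins. There is no depth.
- job.job_done(): hands the job in, once; it reports no verdict.
The state is a dict: "clock": time; "joints": joint angles; "joint_vel": joint speeds; "joint_efforts": joint torques, N m; "position": TCP position; "ee_rot": TCP orientation; "contact_force": force on the tool from outside, world axes, zero at the start; "wrist_torque": the same for the moment, N m; "gripper_width": finger opening in mm.
Only numpy, scipy, OpenCV 4.12 (cv2) and the standard library are available. Lean on these libraries where they do the work, as an engineer would, in place of code of your own. Each camera call takes 0.05 s, during which the arm holds its last target.

### The job

Set up the stall's bag-roll spindle. Lift the wooden post off its sloping rest, stand it upright, red end up, on the cork mat and let go; then take it again by its red end and plant it foot down in the socket box: slide its foot about inside the box's square mouth until it drops into the hole that you cannot see there, push it fully home and let go. Leave the egg tray, the jar and the paper roll where they are.

Things in the scene. Friction and masses are not known exactly. Their poses are not given: they have to be found in the camera images.
- spindle_center (a point): Centre of the spindle, a straight round wooden post 34 mm in diameter, 180 mm long, about 0.13 kg, pale wood with the top 50 mm red. The point is on its axis, 90 mm from either end; z runs from the plain foot (rim bevelled 4 mm at 45 degrees) to the red end. At the start it lies on the rest, 40 degrees above level, red end up; its upper 84 mm stick out free.
- spindle_foot (a point): Centre of the spindle's flat foot face, 90 mm below spindle_center along the post; same axes.
- rest: Fixed wooden sloping rest, 150 x 60 mm, about 100 mm high; origin on the counter near its middle. An open trough, 52 mm wide overall, its rails no higher than the post's axis, rises at 40 degrees towards the rest's own -x and carries the lower 96 mm of the post, with a stop at the foot.
- mat: Fixed square cork mat 130 x 130 mm, 4 mm thick, on the counter; origin at the centre of its underside.
- socket: Fixed square wooden socket box, 130 x 130 mm and 50 mm high; origin at the centre of its underside. Its top has a 70 x 70 mm square mouth in the middle. A level black plate shows in the mouth, 13 mm below the top (37 mm above the origin); in it, black in black, is one blind round hole (see socket_mouth), whose level floor is 5 mm above the origin.
- socket_mouth (a point): Centre of the box's square mouth, level with its top, 50 mm above the counter; axes as the box. The blind hole in the black plate below is 36 mm wide (post 34 mm), 32 mm deep. Its centre lies anywhere up to 8 mm from this point along each of the box's x and y; it stays put during a run.
- egg_tray: Bystander: loose yellow tray of 9 eggs, 141 x 141 mm, about 66 mm high; origin at the centre of its underside.
- jar: Bystander: loose amber jar with red cap, 72 mm in diameter, 100 mm high; origin at the centre of its underside.
- bag_roll: Bystander: loose standing paper roll, 90 mm in diameter, 110 mm high; origin at the centre of its underside.
Not all that is in view belongs to the job. Of the things that look like the part that bears spindle_center, the smallest one is meant.

How it is judged:
By the outcome, as a careful person would: the job done as asked, in the order asked, and still so for the second after the job is handed in, with the robot touching nothing.
It also fails if it takes over 72 s, if anything falls off the work surface, if the arm or the gripper's body presses on something with over 40 N, if the wrist force passes 120 N, or if a joint passes its speed limit or range.

## Working session

There is one attempt and no reset: what is moved stays moved. The work goes in short steps, Python scripts to look and compute and a tool call to move; the robot and the scene stay as the last step left them, time stands still between calls to the robot, and variables do not carry over. Pictures are saved under pics/ and viewed, and the job is handed in when it is done.

Besides the shell and the picture viewer there is one more tool, called as a command line: name --argument value ..., lists and objects as JSON in quotes. apply_moves: Moves the arm, as the interface text tells. Its arguments: {"type":"object","properties":{"targets":{"type":"string"}},"required":["targets"]}

```bash
ls; mkdir -p pics
python3 - <<'E'
from bench import status,get_image,job,arm
import cv2
print(status.read_state()); print([a for a in dir(arm) if a[0]!='_'], arm.tcp_to_grasp)
for n in ("side","top","wrist"):
    d=get_image(n); cv2.imwrite(f"pics/{n}0.png",d["img"][:,:,::-1]); print(n,d["mtx"].round(1).tolist(),d["world_from_camera"].round(3).tolist())
E
```

```text
pics
{'clock': 0.0, 'joints': array([-8.48361357e-01,  3.85543592e-01,  6.63139303e-03, -5.17151216e-04,
       -1.19400583e+00, -2.58644124e-01]), 'joint_vel': array([-0.00085397,  0.00115956,  0.00070865,  0.00038413,  0.0007121 ,
       -0.00064791]), 'joint_efforts': array([ 2.42714596e-03, -3.92289519e+01,  1.88401508e+01,  4.18636590e+00,
       -4.67875347e-03, -2.77917870e-06]), 'position': array([ 279.37147327, -558.42902553,  230.2288998 ]), 'ee_rot': array([-0.60082339,  0.37138151,  0.60216014,  0.37214272]), 'contact_force': array([-0.74356475, -0.21605128,  0.03287709]), 'wrist_torque': array([-0.0361708 ,  0.02404476,  0.04327794]), 'gripper_width': 85.5365810199834}
['IKError', 'tcp_to_grasp'] -18.700000000000003
side [[511.7, 0.0, 274.9], [0.0, 511.7, 215.5], [0.0, 0.0, 1.0]] [[0.722, -0.418, 0.551, -404.307], [-0.692, -0.434, 0.577, -1066.593], [-0.002, -0.798, -0.602, 1141.228], [0.0, 0.0, 0.0, 1.0]]
top [[423.8, 0.0, 274.1], [0.0, 423.8, 214.0], [0.0, 0.0, 1.0]] [[0.026, -0.998, 0.061, 471.49], [-0.999, -0.025, 0.025, -89.861], [-0.024, -0.061, -0.998, 1221.955], [0.0, 0.0, 0.0, 1.0]]
wrist [[351.8, 0.0, 276.4], [0.0, 351.8, 207.9], [0.0, 0.0, 1.0]] [[-0.446, 0.855, 0.266, 211.751], [0.895, 0.425, 0.135, -592.132], [0.003, 0.298, -0.954, 373.851], [0.0, 0.0, 0.0, 1.0]]
```

View pics/side0.png

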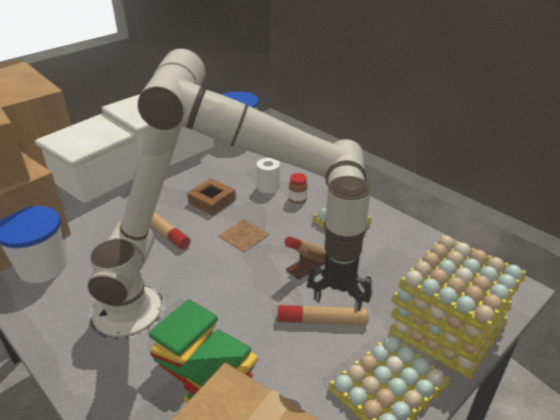

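View pics/top0.png

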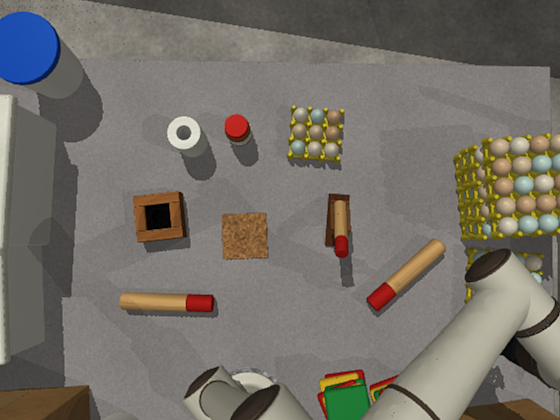

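View pics/wrist0.png

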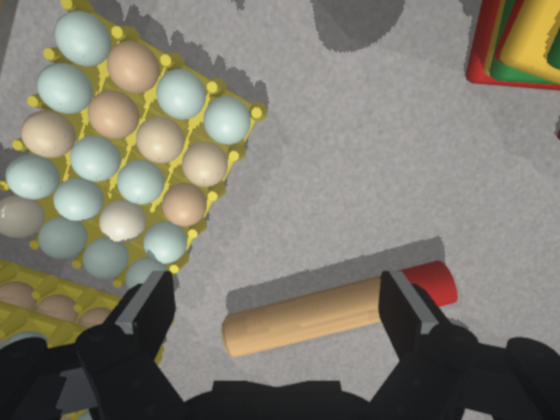

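The top view shows the small post on its rest at about (340,225), with the red end at (341,246). The mat is at (245,236) and the socket box at (159,216). Two larger lookalike posts lie flat on the counter. Next I'll enlarge these areas.

```bash
cat > h.py <<'E'
import numpy as np, cv2
from bench import status,get_image,job,arm
from scipy.spatial.transform import Rotation as R
def crop(img,name,u0,v0,w,h,s):
    c=cv2.resize(img[v0:v0+h,u0:u0+w,::-1],None,fx=s,fy=s,interpolation=cv2.INTER_CUBIC)
    for i in range(0,w,10): cv2.putText(c,str(u0+i) if i%20==0 else '|',(i*s,8),0,.3,(255,255,0),1)
    for i in range(0,h,10): cv2.putText(c,str(v0+i) if i%20==0 else '-',(0,i*s+4),0,.3,(255,255,0),1)
    cv2.imwrite(f"pics/{name}.png",c)
def ray(d,u,v):
    K=d["mtx"];T=d["world_from_camera"]
    r=T[:3,:3]@np.linalg.solve(K,[u,v,1.]);return T[:3,3],r/np.linalg.norm(r)
def atz(d,u,v,z):
    o,r=ray(d,u,v);return o+r*(z-o[2])/r[2]
def proj(d,p):
    T=d["world_from_camera"];c=T[:3,:3].T@(np.asarray(p,float)-T[:3,3]);q=d["mtx"]@c;return q[:2]/q[2]
E
python3 - <<'E'
from h import *
d=get_image("top");crop(d["img"],"t1",300,180,80,100,6);crop(d["img"],"t2",120,180,160,90,5)
d=get_image("side");crop(d["img"],"s1",270,220,90,70,7);crop(d["img"],"s2",180,170,100,90,6)
E
```

```text
(no output)
```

View pics/t1.png

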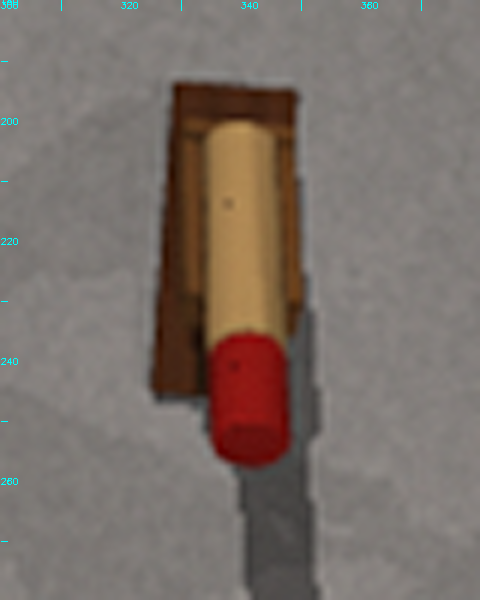

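View pics/t2.png

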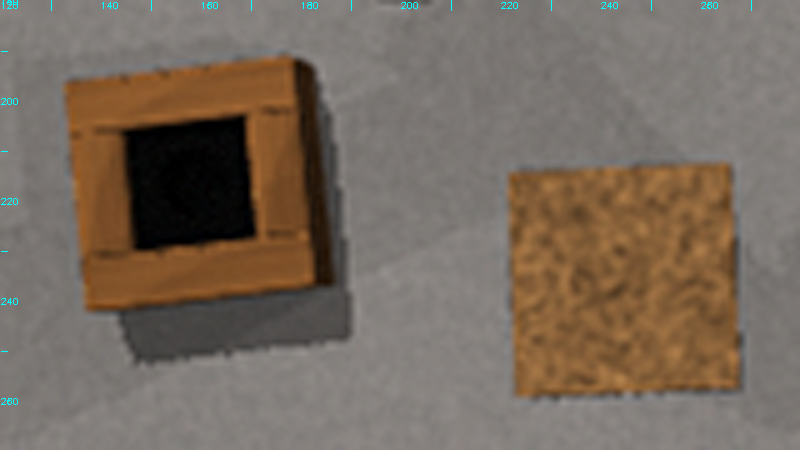

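View pics/s1.png

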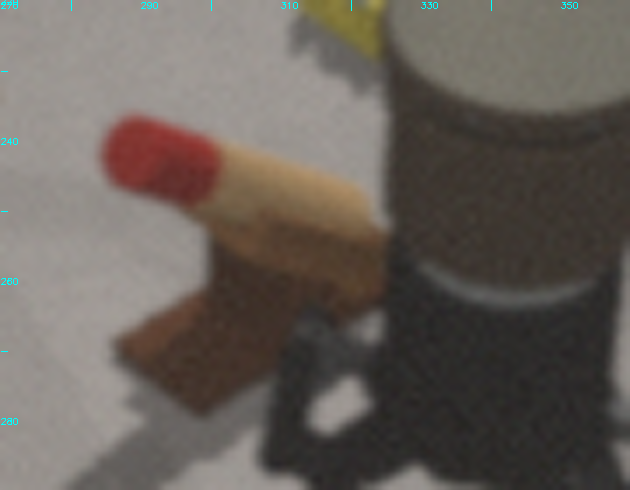

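View pics/s2.png

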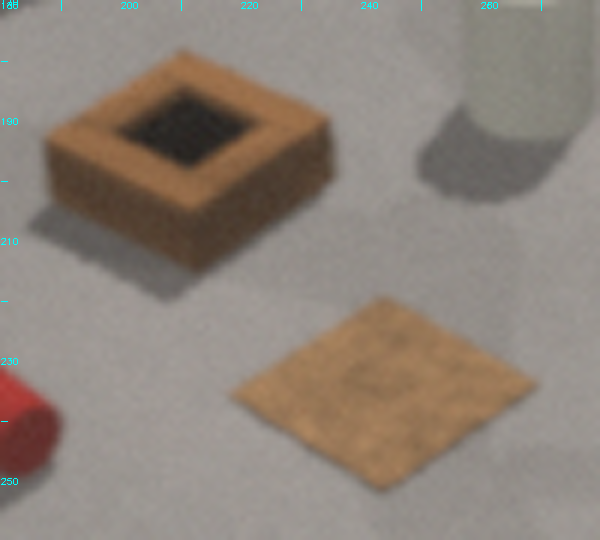

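```bash
cat > fit.py <<'E'
from h import *
from scipy.optimize import minimize,least_squares
def squareFit(d,pts,z,size=130):
    P=np.array([atz(d,u,v,z)[:2] for u,v in pts]);c=P.mean(0);Q=P-c
    side=[np.linalg.norm(P[i]-P[(i+1)%4]) for i in range(4)]
    e=P[1]-P[0]+P[2]-P[3];yaw=np.degrees(np.arctan2(e[1],e[0]));return c.round(1),np.round(side,1),round(yaw,1)
if __name__=="__main__":
    t=get_image("top");s=get_image("side")
    f=lambda pts,s,u0,v0:[((a+.5)/s-.5+u0,(b+.5)/s-.5+v0) for a,b in pts]
    print("box top",squareFit(t,f([(65,82),(295,57),(318,287),(87,310)],5,120,180),50))
    print("box mouth",squareFit(t,f([(123,129),(245,115),(256,236),(134,250)],5,120,180),50))
    print("mat",squareFit(t,f([(508,172),(731,163),(741,388),(516,397)],5,120,180),4))
    print("box side",squareFit(s,f([(46,137),(183,48),(331,120),(192,212)],6,180,170),50))
    print("mat side",squareFit(s,f([(232,396),(382,297),(540,384),(384,493)],6,180,170),4))
    def red(d,box):
        u0,v0,u1,v1=box;I=d["img"].astype(float);m=np.zeros(I.shape[:2])
        k=np.clip((I[...,0]-1.9*np.maximum(I[...,1],I[...,2]))/20+.5,0,1)
        m[v0:v1,u0:u1]=k[v0:v1,u0:u1];return m
    bx={'t':(325,225,360,265),'s':(280,230,305,255)}
    M={'t':red(t,bx['t']),'s':red(s,bx['s'])};D={'t':t,'s':s}
    th=np.linspace(0,2*np.pi,48)
    def render(d,p,box,S=8):
        yaw,til=p[3],p[4];a=np.array([np.cos(yaw)*np.cos(til),np.sin(yaw)*np.cos(til),np.sin(til)])
        n=np.array([-np.sin(yaw),np.cos(yaw),0]);b=np.cross(a,n)
        pts=[proj(d,p[:3]+a*l+17*(np.cos(q)*n+np.sin(q)*b)) for l in(40,90) for q in th]
        h=cv2.convexHull(np.array(pts,np.float32))[:,0]
        u0,v0,u1,v1=box;m=np.zeros(((v1-v0)*S,(u1-u0)*S),np.uint8)
        cv2.fillConvexPoly(m,np.round(((h+.5-[u0,v0])*S-.5)*16).astype(np.int32),255,shift=4)
        return cv2.GaussianBlur(cv2.resize(m,(u1-u0,v1-v0),interpolation=cv2.INTER_AREA)/255.,(0,0),.6)
    def cost(p,full=False):
        c=0
        for k in 'ts':
            b=bx[k];r=render(D[k],p,b);m=cv2.GaussianBlur(M[k],(0,0),.6)[b[1]:b[3],b[0]:b[2]];c+=((r-m)**2).sum()
        return c
    print({k:M[k].sum() for k in M})
    g=atz(t,340.5,228,85)
    best=None
    for tf in (True,False):
      for y0 in (-3.3,-3.14,-3.0):
        p0=np.array([g[0],g[1],85,y0,np.radians(40)])
        fn=(lambda q:cost(np.r_[q,np.radians(40)])) if tf else cost
        x0=p0[:4] if tf else p0
        sim=np.vstack([x0]+[x0+np.eye(len(x0))[i]*([8,8,8,.15,.1][i]) for i in range(len(x0))])
        r=minimize(fn,x0,method="Nelder-Mead",options=dict(initial_simplex=sim,maxiter=600,xatol=.02,fatol=.01))
        print(tf,r.x[:3].round(1),np.degrees(r.x[3:]).round(1),r.fun.round(2))
E
python3 fit.py
```

```text
box top (array([528. , 263.9]), array([130.1, 129.3, 129.7, 128.3]), np.float64(-82.6))
box mouth (array([528.7, 264.8]), array([68.9, 68. , 68.7, 68. ]), np.float64(-82.1))
mat (array([481.2,  24.8]), array([129. , 129.3, 129.3, 129.5]), np.float64(-86.2))
box side (array([527.6, 259.5]), array([127.6, 132.5, 126.3, 128.3]), np.float64(8.9))
mat side (array([480.4,  19.2]), array([126.2, 128.6, 130.3, 127. ]), np.float64(4.7))
{'t': np.float64(329.1500000000001), 's': np.float64(121.38000000000001)}
True [ 510.3 -230.3   91.7] [-174.7] 62.78
True [ 510.8 -234.8   91.9] [-180.3] 65.8
True [ 510.3 -230.6   91.7] [-175.] 62.88
False [ 505.9 -234.1   87. ] [-178.9   46.2] 63.24
False [ 508.5 -236.4   88.7] [-181.5   42.5] 65.67
False [ 507.6 -233.1   89.7] [-177.6   43.5] 62.22
```

```bash
cat >> h.py <<'E'
def delta(target,zyaw=None,d0=None):
    """tool-frame shift to bring TCP to target; spin so tool z has world yaw zyaw (deg, mod 180)"""
    s=status.read_state();r=R.from_quat(s["ee_rot"]);D=r.inv().apply(np.asarray(target,float)-s["position"])
    z=r.apply([0,0,1]);cur=np.degrees(np.arctan2(z[1],z[0]));out=[D.round(1).tolist(),'zyaw now',round(cur,1)]
    if zyaw is not None:
        dz=(zyaw-cur+90)%180-90   # world yaw change; tool x is down -> spin = -dz
        out+=['spin',round(-dz,1),'j6',round(s["joints"][5],2)]
    print(*out);return D
E
python3 - <<'E'
from h import *
s=status.read_state();print(R.from_quat(s["ee_rot"]).as_matrix().round(3))
delta([445,-232,270],90)
t=get_image("top");print(atz(t,120,300,20),atz(t,213,303,20))
E
```

```text
[[-0.    -0.894 -0.447]
 [ 0.    -0.447  0.894]
 [-1.     0.     0.   ]]
[-38.8, -294.2, 218.3] zyaw now 116.6 spin 26.6 j6 -0.26
[289.62448568 370.50202545  20.        ] [289.07142551 105.98899176  20.        ]
```

apply_moves --targets "-40 -310 236 27 -1;-40 -310 236 27 -1;-40 -310 236 27 -1;-40 -310 236 27 -1;-40 -310 236 27 -1;-40 -310 236 27 -1;-40 -310 236 27 -1;-40 -310 236 27 -1;-40 -310 236 27 -1;-40 -310 236 27 -1"

```text
clock: 1.23
position: [452.4, -206.4, 272.2]
ee_rot: [-0.499, 0.501, 0.498, 0.502]
contact_force: [0.8, -0.6, -0.2]
gripper_width: 85.5
```

Run:
```python
from h import *
d=get_image("wrist");cv2.imwrite("pics/w1.png",d["img"][:,:,::-1]);print(status.read_state()["position"])
d=get_image("side");cv2.imwrite("pics/s3.png",d["img"][:,:,::-1])
```

```text
[ 454.14489426 -204.55926843  272.56960085]
```

View pics/w1.png

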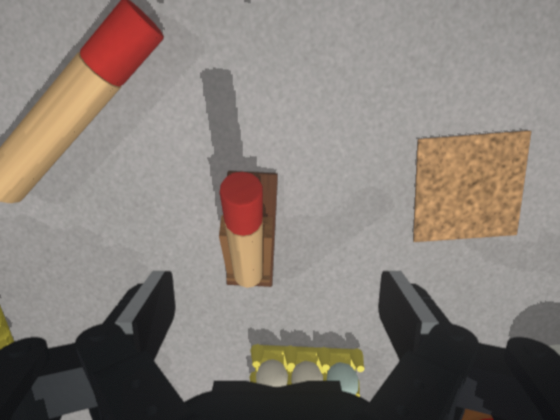

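View pics/s3.png

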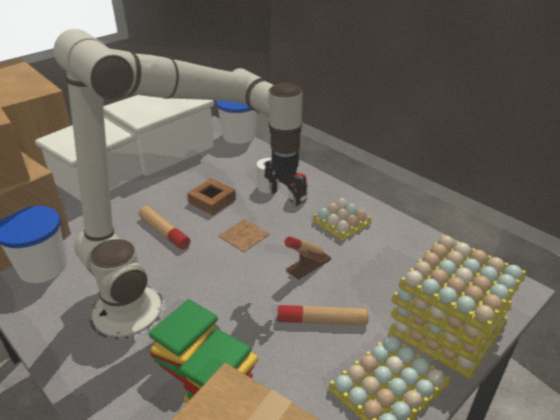

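The wrist view shows the post with its head face near (241,188) and foot near (248,283). The mat corners are about (417,139), (530,130), (519,235) and (413,242). I'll enlarge this too.

Run:
```python
from h import *
d=get_image("wrist");crop(d["img"],"w2",205,160,90,135,6)
from fit import squareFit
print("mat wrist",squareFit(d,[(417,139),(529.5,130),(519,235.5),(413.5,241.5)],4))
s=get_image("side");crop(s["img"],"s4",270,225,80,60,8)
```

```text
mat wrist (array([483.4,  27.3]), array([128.2, 130.9, 132.1, 128.5]), np.float64(93.8))
```

View pics/w2.png

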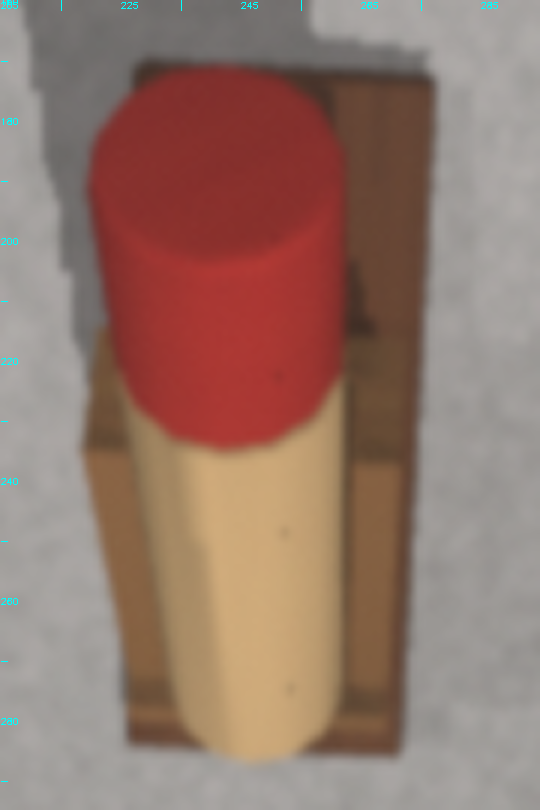

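View pics/s4.png

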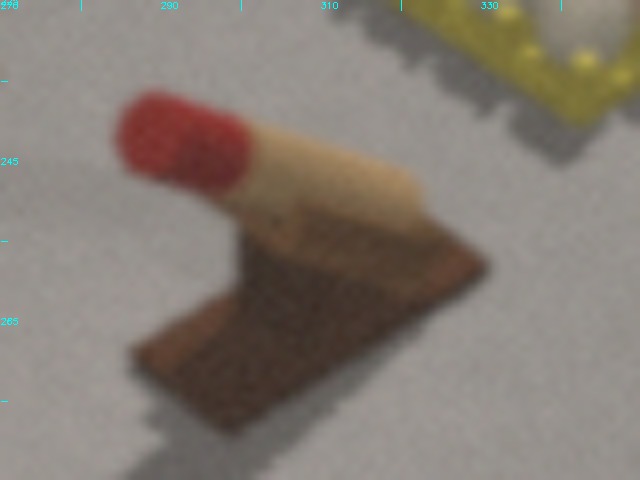

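```bash
cat > fit2.py <<'E'
from h import *
from scipy.optimize import minimize
th=np.linspace(0,2*np.pi,48)
def red(d,box):
    u0,v0,u1,v1=box;I=d["img"].astype(float)[v0:v1,u0:u1]
    return np.clip((I[...,0]/(np.maximum(I[...,1],I[...,2])+1)-1.8)/.6+.5,0,1)
def render(d,p,box,S=6,l0=40,l1=90):
    yaw,til=p[3],p[4];a=np.array([np.cos(yaw)*np.cos(til),np.sin(yaw)*np.cos(til),np.sin(til)])
    n=np.array([-np.sin(yaw),np.cos(yaw),0]);b=np.cross(a,n)
    pts=[proj(d,p[:3]+a*l+17*(np.cos(q)*n+np.sin(q)*b)) for l in(l0,l1) for q in th]
    # visible red = hull minus wood beyond boundary: hull is right for red between end and boundary circle
    h=cv2.convexHull(np.array(pts,np.float32))[:,0]
    u0,v0,u1,v1=box;m=np.zeros(((v1-v0)*S,(u1-u0)*S),np.uint8)
    cv2.fillConvexPoly(m,np.round(((h+.5-[u0,v0])*S-.5)*16).astype(np.int32),255,shift=4)
    return cv2.resize(m,(u1-u0,v1-v0),interpolation=cv2.INTER_AREA)/255.
def fitpost(D,bx,x0,tilt=None,step=(8,8,8,.15,.1)):
    M={k:red(D[k],bx[k]) for k in bx}
    def cost(p,per=False):
        c={k:((render(D[k],p,bx[k])-M[k])**2).sum()/np.sqrt(M[k].sum()) for k in bx}
        return c if per else sum(c.values())
    fn=(lambda q:cost(np.r_[q,tilt])) if tilt is not None else cost
    x0=np.array(x0,float)[:4 if tilt is not None else 5];n=len(x0)
    sim=np.vstack([x0]+[x0+np.eye(n)[i]*step[i] for i in range(n)])
    r=minimize(fn,x0,method="Nelder-Mead",options=dict(initial_simplex=sim,maxiter=500,xatol=.02,fatol=.001))
    p=np.r_[r.x,tilt] if tilt is not None else r.x
    print(list(bx),p[:3].round(1),np.degrees(p[3:]).round(1),{k:round(v,2) for k,v in cost(p,True).items()},{k:round(M[k].sum()) for k in M})
    return p
if __name__=="__main__":
    D={'w':get_image("wrist"),'t':get_image("top"),'s':get_image("side")}
    bx={'t':(325,225,360,265),'s':(280,230,305,255),'w':(210,165,275,243)}
    t40=np.radians(40);x0=[508,-232,90,-3.1,t40]
    fitpost(D,bx,x0,t40);fitpost(D,bx,x0)
    for c in ('wt','ws','w'):
        fitpost(D,{k:bx[k] for k in c},x0,t40)
E
python3 fit2.py
```

```text
['t', 's', 'w'] [ 516.2 -234.2   80.8] [-179.2   40. ] {'t': np.float64(292.72), 's': np.float64(5.38), 'w': np.float64(3.01)} {'t': 1, 's': 122, 'w': 2281}
['t', 's', 'w'] [ 484.3 -211.6 -394.9] [-166.1  282.7] {'t': np.float64(0.14), 's': np.float64(10.03), 'w': np.float64(47.17)} {'t': 1, 's': 122, 'w': 2281}
['w', 't'] [ 587.4 -222.4 -131.2] [-136.7   40. ] {'w': np.float64(30.29), 't': np.float64(0.14)} {'w': 2281, 't': 1}
['w', 's'] [ 514.7 -236.3   84.6] [-181.6   40. ] {'w': np.float64(1.68), 's': np.float64(4.37)} {'w': 2281, 's': 122}
['w'] [ 515.2 -238.8   79.8] [-183.8   40. ] {'w': np.float64(0.61)} {'w': 2281}
```

Run:
```python
from fit2 import *
t=get_image("top");t["img"]=cv2.imread("pics/top0.png")[:,:,::-1]
D={'w':get_image("wrist"),'t':t,'s':get_image("side")}
bx={'t':(328,228,355,262),'s':(280,230,305,255),'w':(210,165,275,243)}
t40=np.radians(40);x0=[514,-236,85,-3.15,t40]
p=fitpost(D,bx,x0,t40)
fitpost(D,{k:bx[k] for k in 'wt'},x0,t40);fitpost(D,{k:bx[k] for k in 'ts'},x0,t40)
a=np.array([-np.cos(t40),0,np.sin(t40)])
print('foot',p[:3]-90*a,'head',p[:3]+90*a)
```

```text
['t', 's', 'w'] [ 512.8 -237.2   88. ] [-182.9   40. ] {'t': np.float64(2.78), 's': np.float64(3.97), 'w': np.float64(1.68)} {'t': 317, 's': 124, 'w': 2278}
['w', 't'] [ 513.2 -237.9   85.4] [-183.3   40. ] {'w': np.float64(1.24), 't': np.float64(3.02)} {'w': 2278, 't': 317}
['t', 's'] [ 510.7 -235.2   91. ] [-180.1   40. ] {'t': np.float64(1.91), 's': np.float64(3.72)} {'t': 317, 's': 124}
foot [ 581.71986939 -237.17928432   30.12539195] head [ 443.83186963 -237.17928432  145.82716169]
```

Run:
```python
from h import *
delta([463,-235,109],88)
```

```text
[162.1, -12.5, -24.8] zyaw now 89.5 spin 1.5 j6 -1.47
```

apply_moves --targets "30 -12.5 -25 1.5 -1;70 -12.5 -25 1.5 -1;110 -12.5 -25 1.5 -1;150 -12.5 -25 1.5 -1;162 -12.5 -25 1.5 -1;162 -12.5 -25 1.5 -1;162 -12.5 -25 1.5 -1;162 -12.5 -25 1.5 -1"

```text
clock: 2.4
position: [464.8, -235.0, 110.8]
ee_rot: [-0.492, 0.508, 0.49, 0.509]
contact_force: [0.3, 0.1, 0.5]
gripper_width: 85.0
```

Run:
```python
from h import *
d=get_image("wrist");crop(d["img"],"w3",120,110,320,240,2)
print(status.read_state()["position"])
d=get_image("side");crop(d["img"],"s5",250,190,100,90,6)
```

```text
[ 465.00366696 -234.87895415  111.18544655]
```

View pics/w3.png

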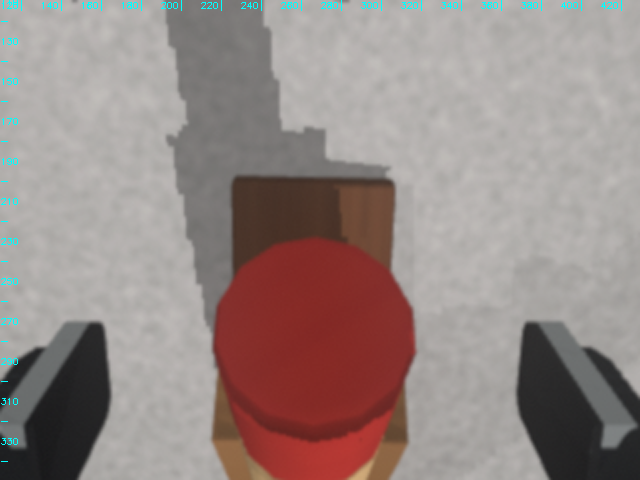

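View pics/s5.png

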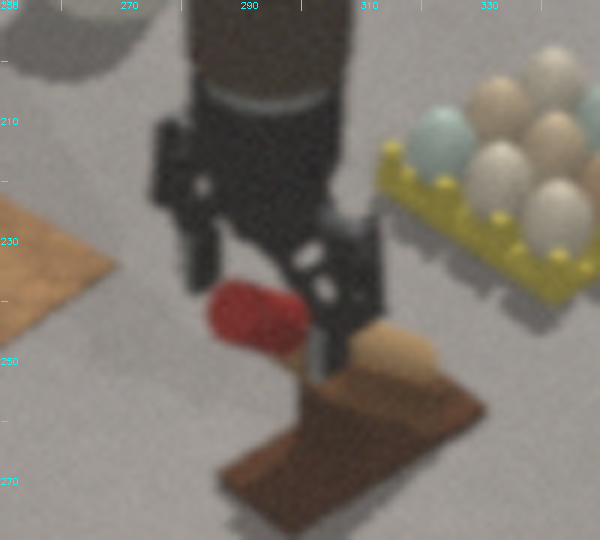

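apply_moves --targets "0 0 0 0 1;0 0 0 0 1;0 0 0 0 1;0 0 0 0 1;0 0 0 0 1;0 0 0 0 1;0 0 0 0 1;0 0 0 0 1"

```text
clock: 3.17
position: [463.6, -234.5, 109.8]
ee_rot: [-0.492, 0.508, 0.491, 0.508]
contact_force: [-2.1, -0.5, 5.4]
gripper_width: 32.6
```

Run:
```python
from h import *
s=status.read_state();print(s["position"],s["contact_force"],s["gripper_width"])
d=get_image("side");crop(d["img"],"s6",250,190,100,90,6)
```

```text
[ 463.60680066 -234.50514742  109.7781856 ] [-2.09973337 -0.4777442   5.3823275 ] 32.605306224118955
```

View pics/s6.png

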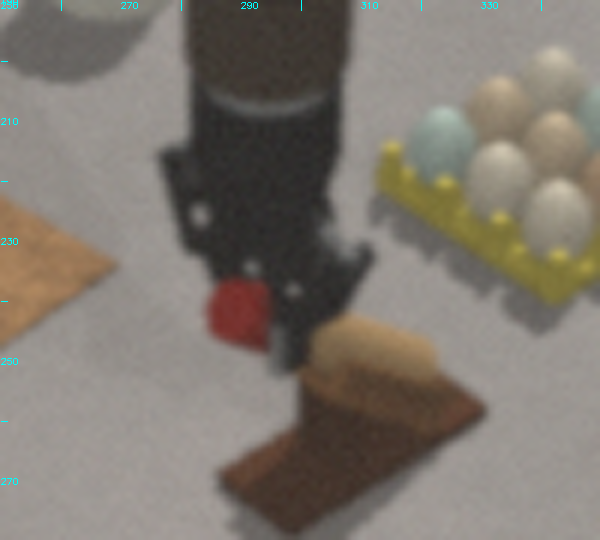

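apply_moves --targets "-10 0 0 0 1;-25 0 0 0 1;-45 0 0 0 1;-70 0 0 0 1;-95 0 0 0 1;-110 0 0 0 1;-110 0 0 0 1;-110 0 0 0 1"

```text
clock: 3.88
position: [463.7, -233.9, 219.6]
ee_rot: [-0.492, 0.508, 0.491, 0.509]
contact_force: [-0.1, 0.0, -2.0]
gripper_width: 32.8
```

Run:
```python
from h import *
s=status.read_state();print(s["position"],s["contact_force"],s["gripper_width"])
d=get_image("side");crop(d["img"],"s7",230,150,120,100,6)
d=get_image("wrist");crop(d["img"],"w4",120,110,320,300,2)
```

```text
[ 463.6545212  -233.92388756  219.6190796 ] [-0.13890485  0.03021401 -1.96382115] 32.83484903723687
```

View pics/s7.png

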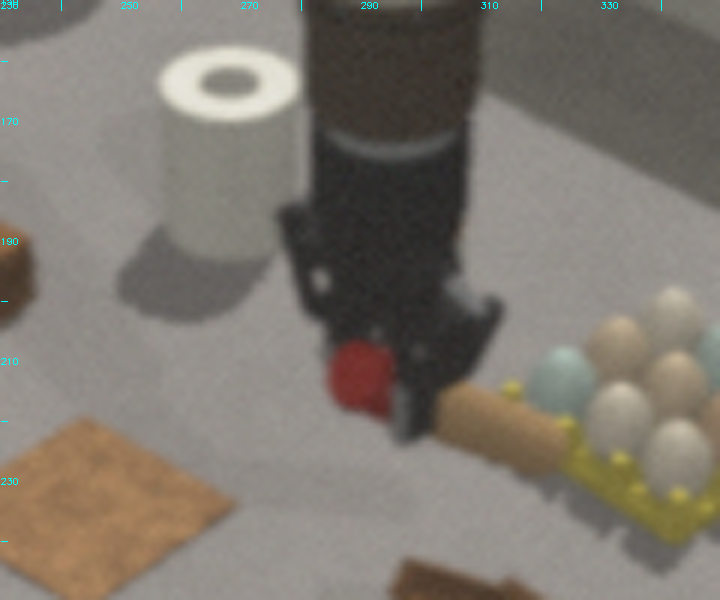

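View pics/w4.png

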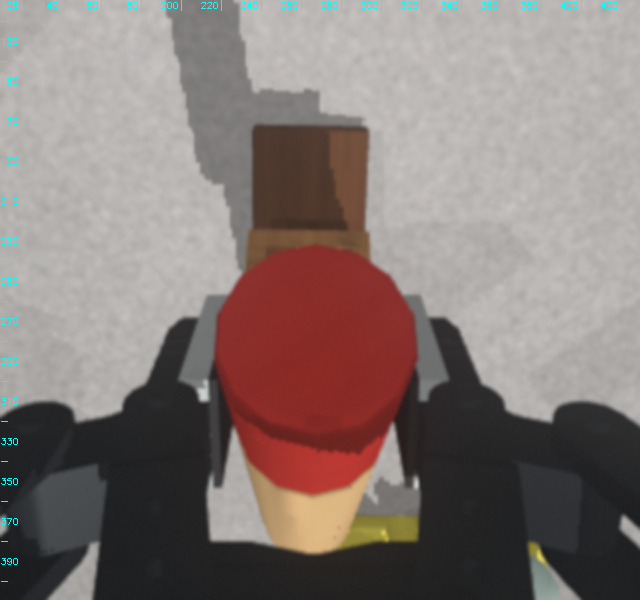

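The post is held at about 40° and doesn't swing in the grip. The tool can't tilt, so I'll pivot the post upright inside the grip by pushing its foot against the fixed box's near wall.

Run:
```python
from h import *
delta([324,234,220],98)
```

```text
[-1.1, 154.4, 462.8] zyaw now 88.1 spin -9.9 j6 -1.45
```

apply_moves --targets "-1 15 40 -2 1;-1 30 80 -4 1;-1 45 120 -6 1;-1 60 160 -8 1;-1 70 200 -10 1;-1 85 240 -10 1;-1 100 280 -10 1;-1 113 320 -10 1;-1 126 360 -10 1;-1 140 400 -10 1"

```text
clock: 4.82
position: [337.5, 164.3, 219.3]
ee_rot: [-0.534, 0.464, 0.534, 0.463]
contact_force: [2.0, 0.1, -0.4]
gripper_width: 32.6
```

Run:
```python
from h import *
delta([324,234,220],98)
print(status.read_state()["position"])
```

```text
[-0.7, 3.6, 70.9] zyaw now 98.1 spin 0.1 j6 -2.32
[337.52775278 164.33763467 219.31837208]
```

apply_moves --targets "0 3 30 0 1;0 3 55 0 1;0 3 66 0 1;20 3 66 0 1;40 3 66 0 1;50 3 66 0 1;50 3 66 0 1;50 3 66 0 1;50 3 66 0 1"

```text
clock: 5.57
position: [327.5, 228.0, 170.6]
ee_rot: [0.534, -0.464, -0.534, -0.464]
contact_force: [0.1, -0.1, -0.8]
gripper_width: 33.0
```

Run:
```python
from h import *
delta([324,234,109],98)
s=status.read_state();print(s["position"],s["contact_force"],s["joints"].round(2))
for n in ("side","top","wrist"):
    d=get_image(n); cv2.imwrite(f"pics/{n}8.png",d["img"][:,:,::-1])
    if n=="side": crop(d["img"],"s8",130,120,130,110,6)
    if n=="top": crop(d["img"],"t8",120,180,130,110,6)
```

```text
[61.6, 2.6, 6.4] zyaw now 98.1 spin 0.1 j6 -2.45
[327.46018794 228.02481833 170.64956028] [ 0.14716283 -0.10422366 -0.77803228] [ 1.02  0.05 -0.6   0.   -0.92 -2.45]
```

View pics/s8.png

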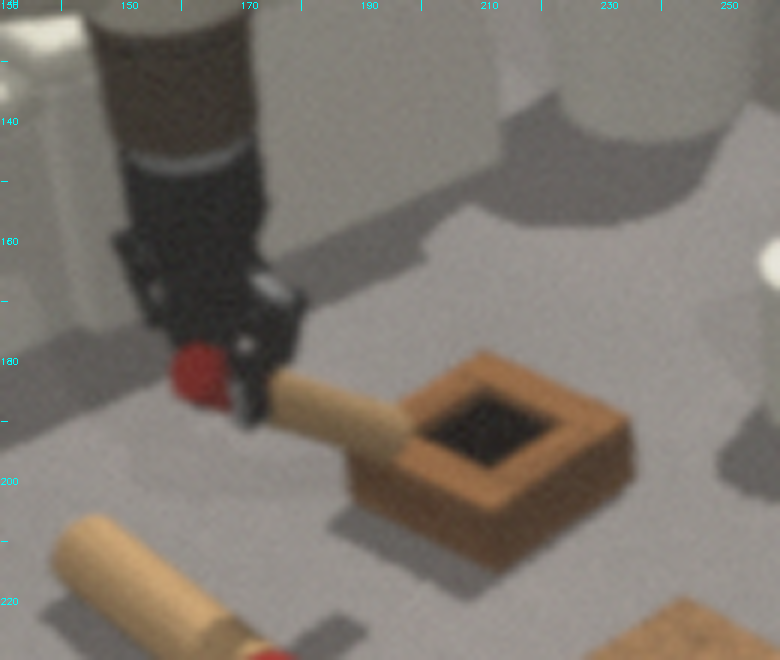

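View pics/t8.png

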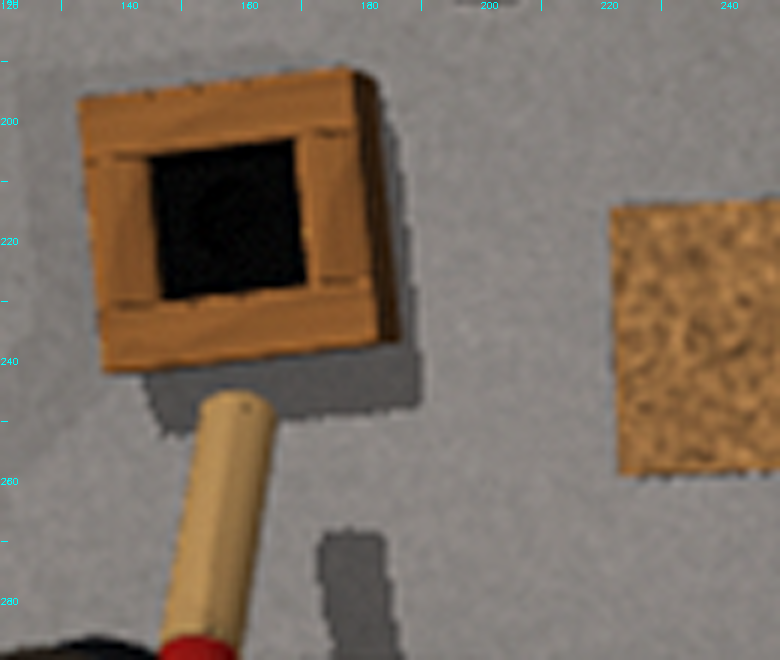

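View pics/wrist8.png

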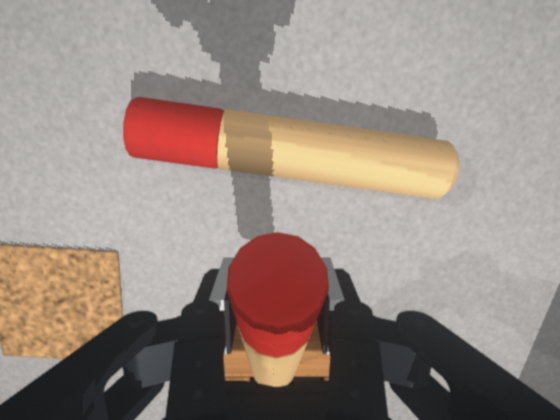

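Run:
```python
from h import *
t=get_image("top")
for z in (95,103): print(atz(t,159.3,245.3,z))
print('wall mid',atz(t,(137+186)/2,(241.5+236.5)/2,50), atz(t,159,239.7,50))
s=get_image("side")
from fit2 import *
t40=np.radians(40)
```

```text
[448.49494288 242.96780558  95.        ]
[448.65817922 240.60512774 103.        ]
wall mid [465.18836524 250.85291811  50.        ] [463.06498384 257.76211573  50.        ]
```

apply_moves --targets "20 0 0 0 1;40 0 0 0 1;61 0 0 0 1;61 -5 0 0 1;61 -10 0 0 1;61 -14 0 0 1;56 -18 0 0 1;52 -22 0 0 1;48 -26 0 0 1;44 -31 0 0 1"

```text
clock: 6.65
position: [355.9, 230.5, 126.6]
ee_rot: [-0.533, 0.466, 0.534, 0.462]
contact_force: [-9.2, -0.2, 1.0]
gripper_width: 32.6
```

Run:
```python
from h import *
s=status.read_state();print(s["position"],s["contact_force"],s["wrist_torque"],s["joints"].round(2))
for n in ("side","top"):
    d=get_image(n)
    if n=="side": crop(d["img"],"s9",130,120,130,110,6)
    if n=="top": crop(d["img"],"t9",120,200,100,100,6)
```

```text
[355.87046416 230.54776562 126.6351781 ] [-9.15196878 -0.22362122  1.01547037] [0.1553976  2.83020754 0.19685042] [ 0.96  0.16 -0.61 -0.   -0.81 -2.39]
```

View pics/s9.png

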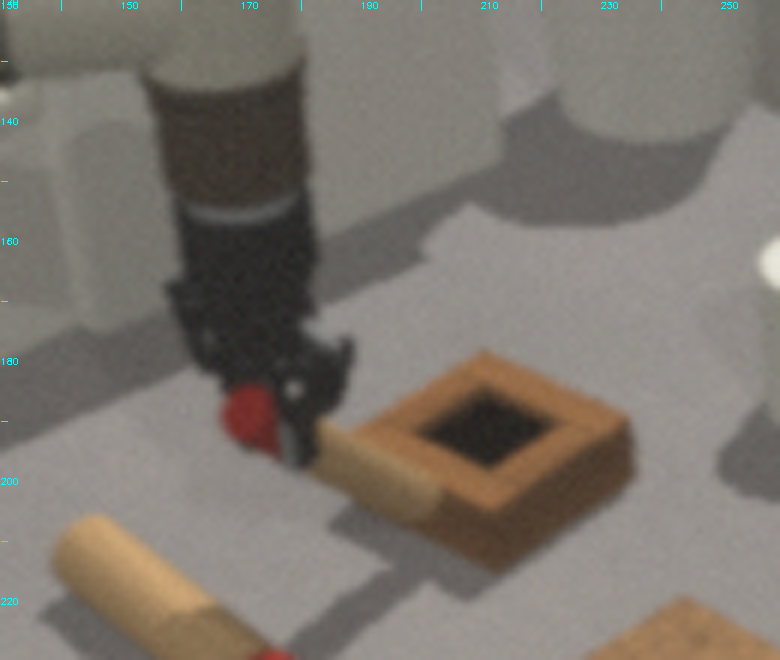

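View pics/t9.png

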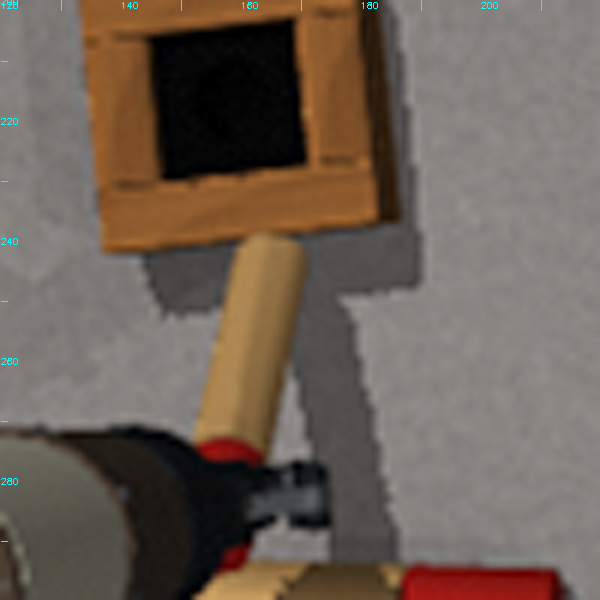

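apply_moves --targets "-5 -5 0 0 1;-9 -10 0 0 1;-13 -15 0 0 1;-16 -20 0 0 1;-19 -26 0 0 1;-22 -32 0 0 1;-25 -38 0 0 1;-27 -44 0 0 1;-29 -51 0 0 1;-31 -58 0 0 1"

```text
clock: 7.58
position: [414.6, 239.9, 158.6]
ee_rot: [-0.534, 0.464, 0.534, 0.463]
contact_force: [-3.1, 1.3, -1.2]
gripper_width: 32.6
```

Run:
```python
from h import *
s=status.read_state();print(s["position"],s["contact_force"],s["wrist_torque"],s["joints"].round(2))
for n in ("side","top"):
    d=get_image(n)
    if n=="side": crop(d["img"],"s10",130,120,130,110,6)
    if n=="top": crop(d["img"],"t10",120,200,100,100,6)
```

```text
[414.56249394 239.87923684 158.63124428] [-3.1205862   1.33673156 -1.17926628] [0.51677835 1.54722769 0.08420155] [ 0.86  0.21 -0.44 -0.   -0.92 -2.29]
```

View pics/s10.png

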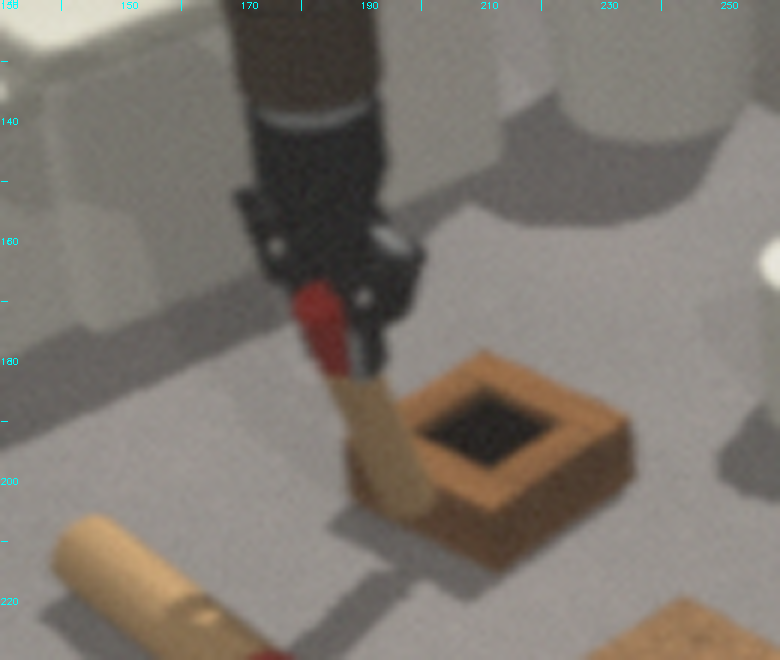

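apply_moves --targets "-1 -5 0 0 1;-2 -10 0 0 1;-3 -15 0 0 1;-4 -20 0 0 1;-5 -25 0 0 1;-5 -30 0 0 1;-5 -34 0 0 1;-5 -38 0 0 1;-5 -38 0 0 1"

```text
clock: 8.43
position: [453.6, 246.1, 162.4]
ee_rot: [0.534, -0.463, -0.534, -0.464]
contact_force: [-3.4, -1.8, 1.1]
gripper_width: 32.9
```

Run:
```python
from h import *
s=status.read_state();print(s["position"],s["contact_force"],s["wrist_torque"],s["joints"].round(2))
for n in ("side","top"):
    d=get_image(n)
    if n=="side": crop(d["img"],"s11",150,120,110,110,6)
    if n=="top": crop(d["img"],"t11",120,180,100,100,6)
d=get_image("wrist"); cv2.imwrite(f"pics/w11.png",d["img"][:,:,::-1])
```

```text
[453.61434058 246.06121222 162.40845089] [-3.38824809 -1.82829167  1.07427747] [-0.35706118  1.08187657 -0.00323307] [ 0.81  0.26 -0.36  0.   -0.95 -2.24]
```

View pics/s11.png

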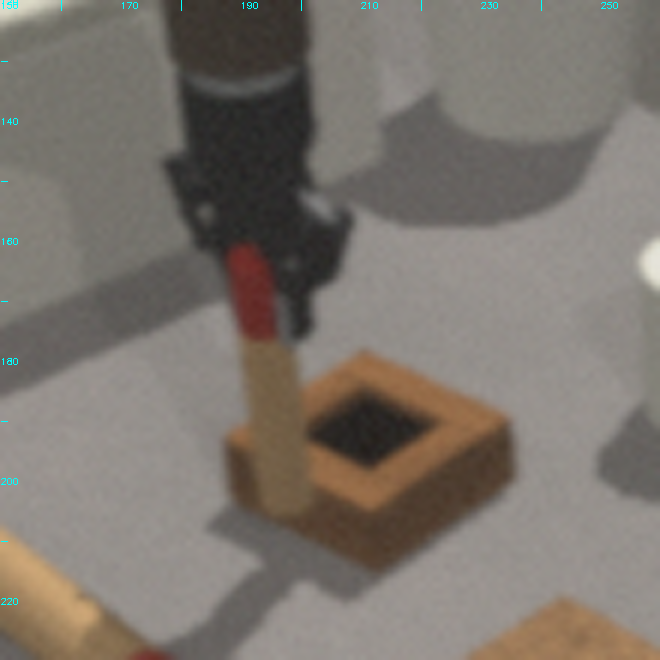

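View pics/w11.png

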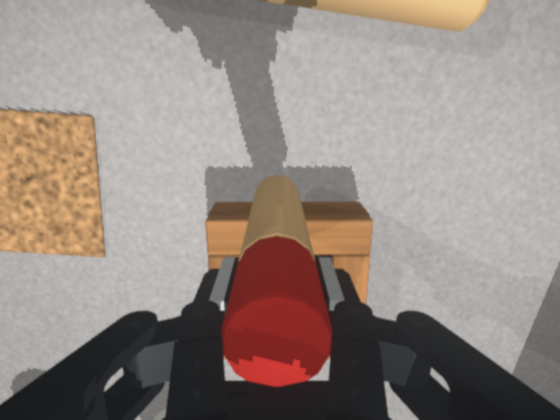

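View pics/t11.png

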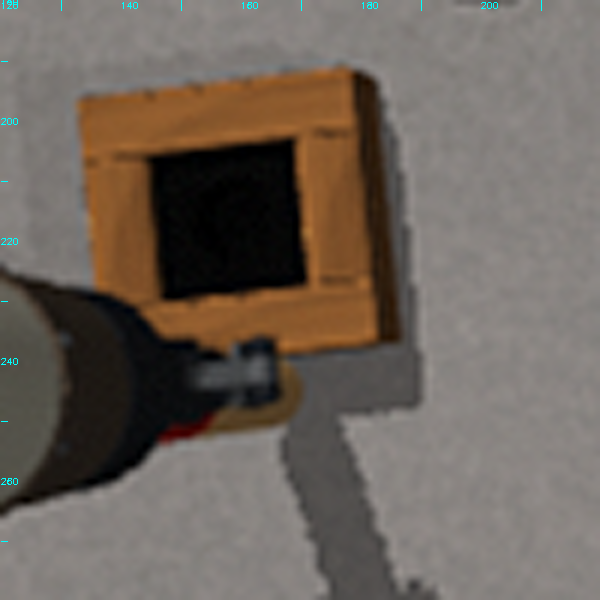

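Run:
```python
from h import *
s=get_image("side")
for b in [(450,247)]:
    a=proj(s,[*b,30]);c=proj(s,[*b,160]);print(a,c,"slope du/dv",(a-c)[0]/(a-c)[1])
    for tilt in (80,85,95):
        q=np.radians(tilt);ax=np.array([-np.cos(q)*.99,-np.cos(q)*.139,np.sin(q)])
        c=proj(s,np.array([*b,30])+130*ax);print(tilt,(a-c)[0]/(a-c)[1])
```

```text
[196.92316554 204.87814053] [193.48600503 175.24882526] slope du/dv 0.1160053979533567
80 0.3015208093843169
85 0.20316032973148904
95 0.037110351718512374
```

Run:
```python
from h import *
delta([481.5,24,200],98)
```

```text
[-37.7, 3.2, -223.8] zyaw now 98.1 spin 0.1 j6 -2.24
```

apply_moves --targets "-5 15 0 0 1;-20 20 -25 0 1;-38 20 -60 0 1;-38 15 -98 0 1;-38 8 -136 0 1;-38 3 -170 0 1;-38 3 -200 0 1;-38 3 -218 0 1;-38 3 -224 0 1;-38 3 -224 0 1"

```text
clock: 9.47
position: [482.4, 22.9, 200.7]
ee_rot: [0.534, -0.463, -0.533, -0.465]
contact_force: [-0.2, 0.4, -0.5]
gripper_width: 32.8
```

Run:
```python
from h import *
delta([481.5,24,140],98)
s=status.read_state();print(s["position"],s["contact_force"])
d=get_image("side");crop(d["img"],"s12",190,110,110,150,5)
t=get_image("top");crop(t["img"],"t12",200,190,100,90,6)
```

```text
[60.7, 0.9, 1.2] zyaw now 97.9 spin -0.1 j6 -1.82
[482.41382156  22.86453398 200.71833785] [-0.18027843  0.41553948 -0.49856535]
```

View pics/s12.png

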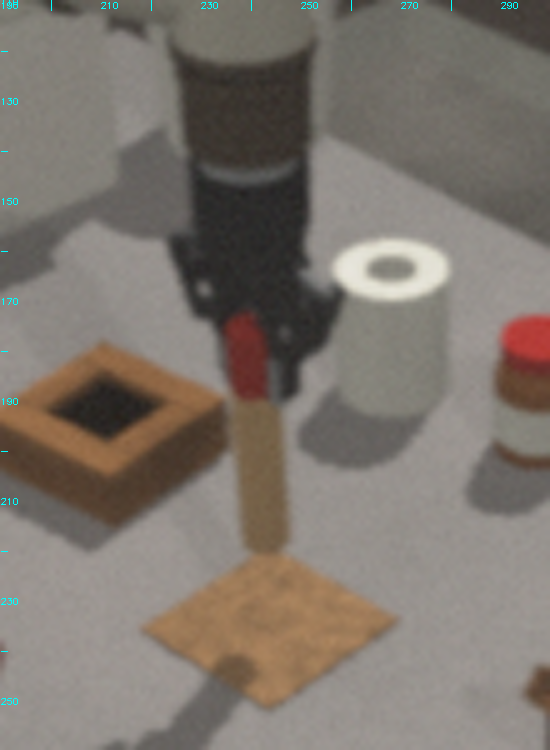

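View pics/t12.png

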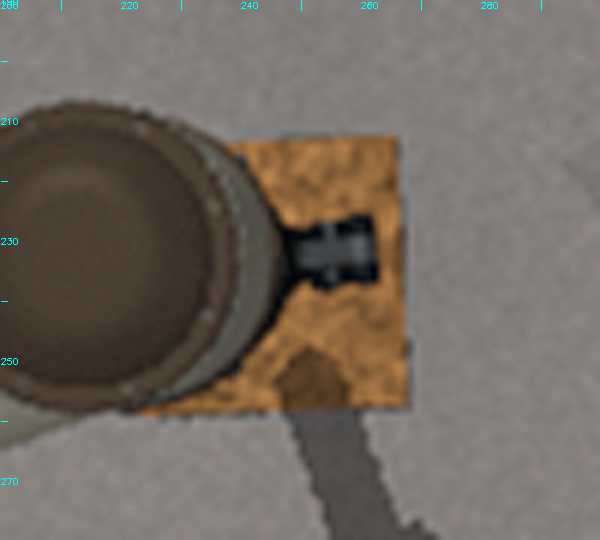

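apply_moves --targets "20 1 1 0 1;38 1 1 0 1;50 1 1 0 1;54 1 1 0 1;56 1 1 0 1;58 1 1 0 1;58 1 1 0 1"

```text
clock: 10.15
position: [480.7, 25.2, 142.8]
ee_rot: [0.534, -0.463, -0.534, -0.464]
contact_force: [-0.9, 0.1, -1.6]
gripper_width: 32.3
```

Run:
```python
from h import *
s=status.read_state();print(s["position"],s["contact_force"])
d=get_image("side");crop(d["img"],"s13",190,130,110,120,6)
```

```text
[480.65779779  25.22862558 142.78015724] [-0.94962517  0.13083616 -1.5613585 ]
```

View pics/s13.png

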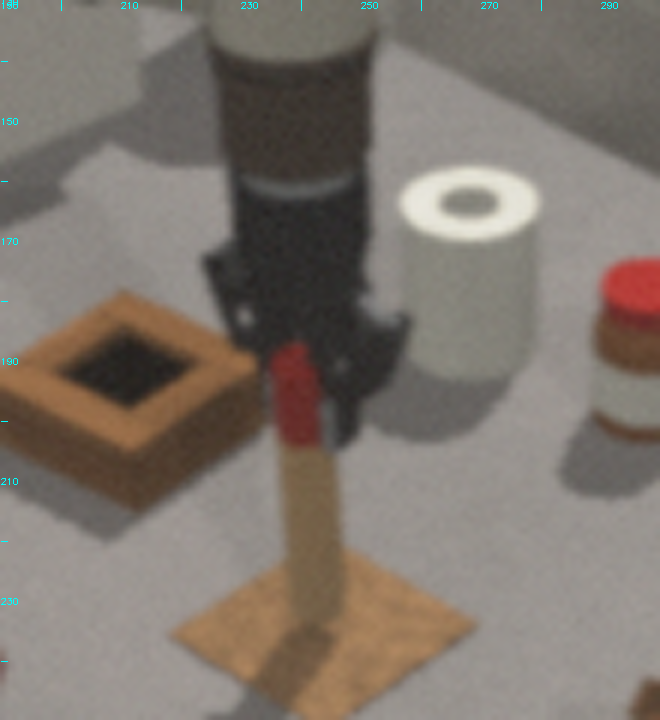

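apply_moves --targets "1 0 0 0 1;2 0 0 0 1;3 0 0 0 1;3 0 0 0 1"

```text
clock: 10.53
position: [480.1, 24.5, 139.3]
ee_rot: [-0.534, 0.464, 0.534, 0.464]
contact_force: [-0.8, -0.2, -1.3]
gripper_width: 32.7
```

apply_moves --targets "1 0 0 0 1;2 0 0 0 1;3 0 0 0 1;3 0 0 0 1"

```text
clock: 10.87
position: [480.0, 24.5, 136.1]
ee_rot: [-0.534, 0.464, 0.534, 0.463]
contact_force: [-0.6, -0.4, -1.1]
gripper_width: 32.9
```

apply_moves --targets "1 0 0 0 1;2 0 0 0 1;3 0 0 0 1;3 0 0 0 1"

```text
clock: 11.2
position: [480.0, 24.5, 133.0]
ee_rot: [-0.534, 0.464, 0.534, 0.463]
contact_force: [0.6, 0.5, -1.2]
gripper_width: 32.7
```

apply_moves --targets "1 0 0 0 1;2 0 0 0 1;3 0 0 0 1;3 0 0 0 1"

```text
clock: 11.53
position: [480.0, 24.5, 130.1]
ee_rot: [-0.534, 0.464, 0.534, 0.463]
contact_force: [-0.0, 0.5, -1.7]
gripper_width: 32.5
```

Run:
```python
from h import *
s=status.read_state();print(s["position"],s["contact_force"])
d=get_image("side");crop(d["img"],"s14",200,180,80,80,8)
for z in (4,10): print(z,proj(d,[481,24.5,z]))
```

```text
[479.99086162  24.54568839 130.07328887] [-0.00542435  0.54688889 -1.73574973]
4 [242.83854647 233.90596964]
10 [242.77024513 232.58073288]
```

View pics/s14.png

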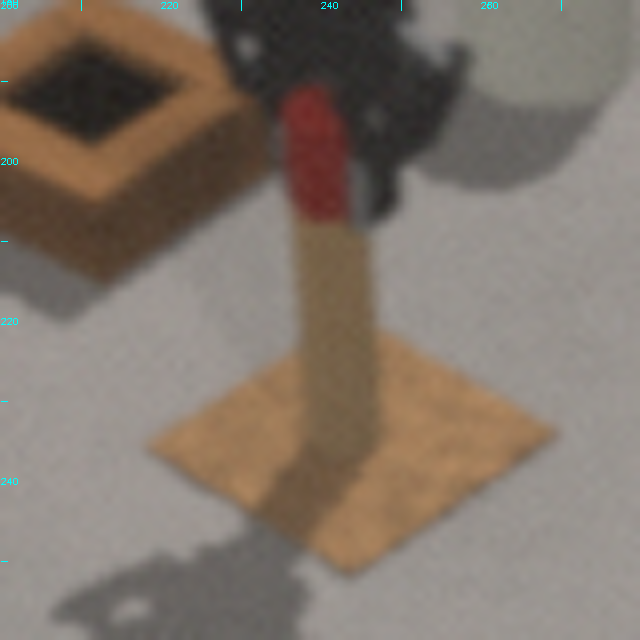

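apply_moves --targets "1 0 0 0 1;2 0 0 0 1;3 0 0 0 1;3 0 0 0 1"

```text
clock: 11.92
position: [480.7, 24.7, 128.2]
ee_rot: [0.534, -0.463, -0.534, -0.464]
contact_force: [-0.7, -0.4, 4.9]
gripper_width: 32.8
```

apply_moves --targets "1 0 0 0 1;2 0 0 0 1;2 0 0 0 1"

```text
clock: 12.17
position: [481.5, 24.8, 128.1]
ee_rot: [0.535, -0.463, -0.533, -0.464]
contact_force: [-2.6, 0.4, 14.4]
gripper_width: 32.2
```

apply_moves --targets "-2 0 0 0 1;-2 0 0 0 1;-2 0 0 0 0.3;-2 0 0 0 0;-2 0 0 0 -0.4;-2 0 0 0 -1;-2 0 0 0 -1;-2 0 0 0 -1"

```text
clock: 12.83
position: [480.0, 24.5, 127.0]
ee_rot: [-0.534, 0.464, 0.534, 0.463]
contact_force: [0.4, 0.6, 0.2]
gripper_width: 85.2
```

Run:
```python
from h import *
s=status.read_state();print(s["position"],s["contact_force"],s["gripper_width"])
d=get_image("side");crop(d["img"],"s15",200,160,80,100,6)
d=get_image("wrist"); cv2.imwrite(f"pics/w15.png",d["img"][:,:,::-1])
```

```text
[479.97018686  24.48779896 126.96953599] [0.35303366 0.58304871 0.17453759] 85.16818005363139
```

View pics/s15.png

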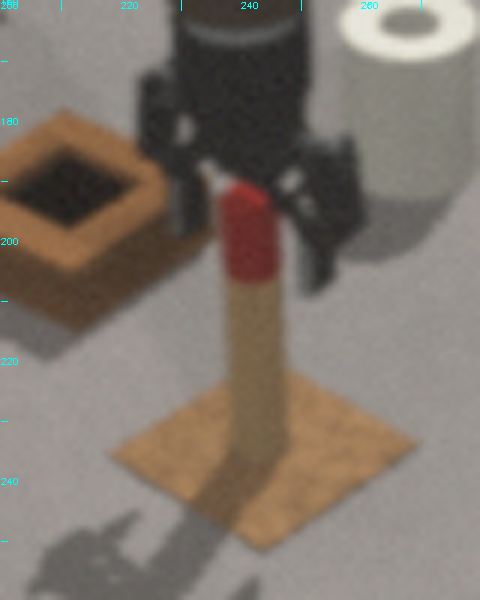

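View pics/w15.png

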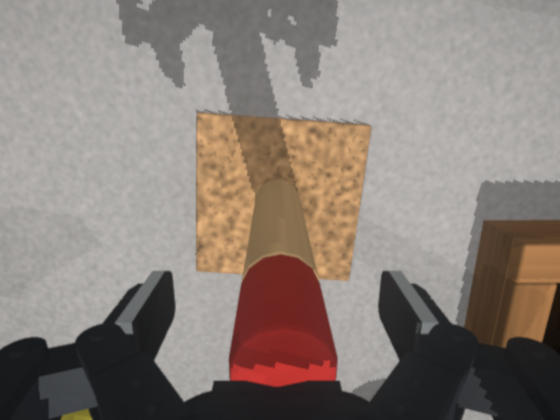

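The post stands released and upright on the mat, with its foot at side-view pixel (243,235). I'll rise a little, hold, and then take it again higher up on the red part.

apply_moves --targets "-5 0 0 0 -1;-13 0 0 0 -1;-13 0 0 0 -1;-13 0 0 0 -1;-13 0 0 0 -1;-13 0 0 0 -1;-13 0 0 0 -1;-13 0 0 0 -1;-13 0 0 0 -1;-13 0 0 0 -1"

```text
clock: 13.77
position: [480.1, 24.6, 140.2]
ee_rot: [-0.534, 0.464, 0.534, 0.463]
contact_force: [-0.7, -0.0, 0.7]
gripper_width: 85.4
```

apply_moves --targets "0 0 0 0 0;0 0 0 0 1;0 0 0 0 1;0 0 0 0 1;0 0 0 0 1;0 0 0 0 1;0 0 0 0 1;0 0 0 0 1"

```text
clock: 14.43
position: [480.4, 24.6, 140.6]
ee_rot: [0.534, -0.463, -0.534, -0.464]
contact_force: [0.2, 0.5, 0.7]
gripper_width: 32.8
```

Run:
```python
from h import *
s=status.read_state();print(s["position"],s["contact_force"],s["gripper_width"])
d=get_image("side");crop(d["img"],"s16",200,160,80,100,6)
d=get_image("wrist"); cv2.imwrite(f"pics/w16.png",d["img"][:,:,::-1])
```

```text
[480.44079187  24.64905253 140.55012502] [0.16654961 0.53329665 0.7258929 ] 32.82541607698776
```

View pics/s16.png

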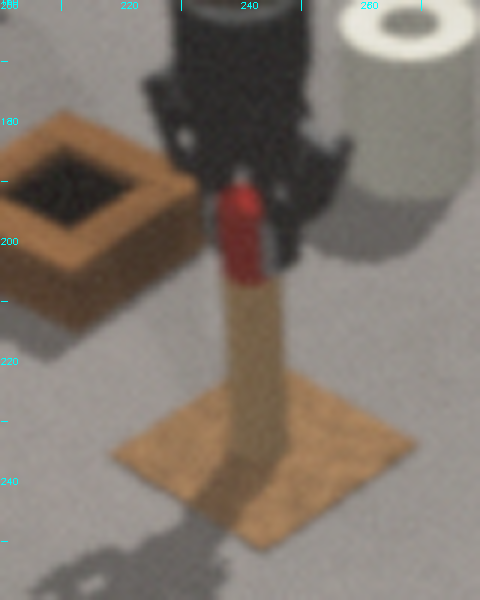

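View pics/w16.png

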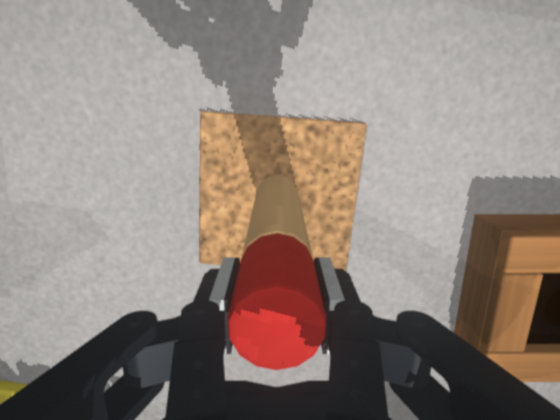

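Run:
```python
from h import *
delta([540,150,235],98)
```

```text
[-94.4, -76.7, 115.7] zyaw now 98.1 spin 0.1 j6 -1.82
```

apply_moves --targets "-10 0 0 0 1;-35 0 0 0 1;-65 0 10 0 1;-94 -15 35 0 1;-94 -35 65 0 1;-94 -60 95 0 1;-94 -77 116 0 1;-94 -77 116 0 1;-94 -77 116 0 1;-94 -77 116 0 1"

```text
clock: 15.37
position: [539.2, 149.8, 233.3]
ee_rot: [-0.534, 0.464, 0.534, 0.463]
contact_force: [0.0, -0.7, -0.7]
gripper_width: 32.7
```

Run:
```python
from h import *
s=status.read_state();print(s["position"],s["contact_force"],s["gripper_width"])
d=get_image("wrist"); cv2.imwrite(f"pics/w17.png",d["img"][:,:,::-1]);crop(d["img"],"w18",310,70,180,160,4)
```

```text
[539.21888997 149.83415286 233.28698074] [ 0.04338407 -0.69699359 -0.73941631] 32.683394012055764
```

View pics/w17.png

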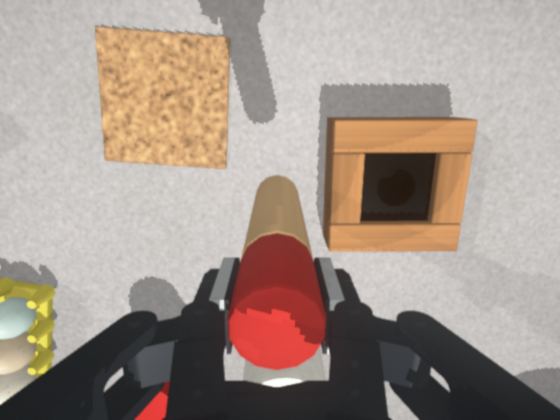

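View pics/w18.png

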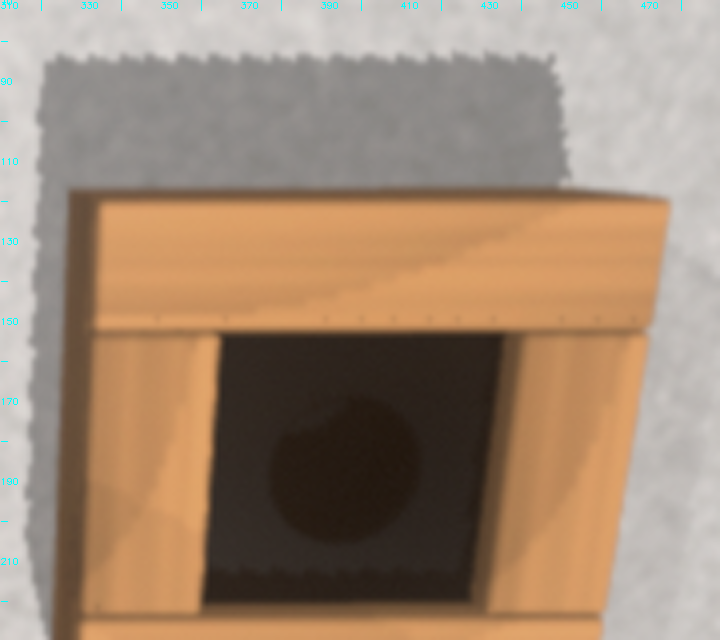

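Run:
```python
from h import *
from fit import squareFit
d=get_image("wrist");crop(d["img"],"w19",310,70,180,190,4);crop(d["img"],"w20",220,160,120,220,3)
hole=atz(d,395.6,186.9,37);print("hole",hole)
print("box corners",squareFit(d,[(334.6,119.6),(477,120.1),(459,250.5),(328.5,250.5)],50))
s=status.read_state();r=R.from_quat(s["ee_rot"]);P=s["position"];print(P,r.apply([0,1,0]))
th=np.linspace(0,2*np.pi,72)
for off in (-4,0,4):
    c=P+r.apply([0,off,0])
    for nm,z,rad in (("foot face",P[2]-136.6,13),("foot rim",P[2]-132.6,17),("bound",P[2]-6.6,17),("head",P[2]+43.4,17)):
        q=np.array([proj(d,[c[0]+rad*np.cos(t),c[1]+rad*np.sin(t),z]) for t in th]);print(off,nm,q.min(0).round(1),q.max(0).round(1))
```

```text
hole [531.0700737  268.70223439  37.        ]
box corners (array([529.9, 267.9]), array([128.8, 128.3, 132.1, 128.7]), np.float64(97.9))
[539.34957791 149.29348385 234.00319591] [-0.99020029 -0.13964943  0.00119131]
-4 foot face [259.7 184. ] [291.1 214.3]
-4 foot rim [254.6 180.3] [296.2 220.3]
-4 bound [238.9 241.1] [310.6 305.6]
-4 head [223.8 300.7] [324.4 385.3]
0 foot face [259.6 179.2] [291.2 209.7]
0 foot rim [254.5 175.4] [296.3 215.8]
0 bound [238.6 232.9] [310.8 298.4]
0 head [223.2 289.8] [324.8 376. ]
4 foot face [259.5 174.4] [291.2 205.1]
4 foot rim [254.4 170.4] [296.3 211.2]
4 bound [238.3 224.7] [311.  291.1]
4 head [222.7 278.6] [325.3 366.6]
```

View pics/w20.png

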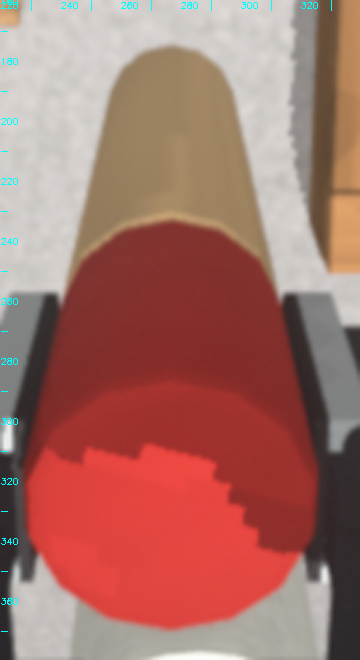

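View pics/w19.png

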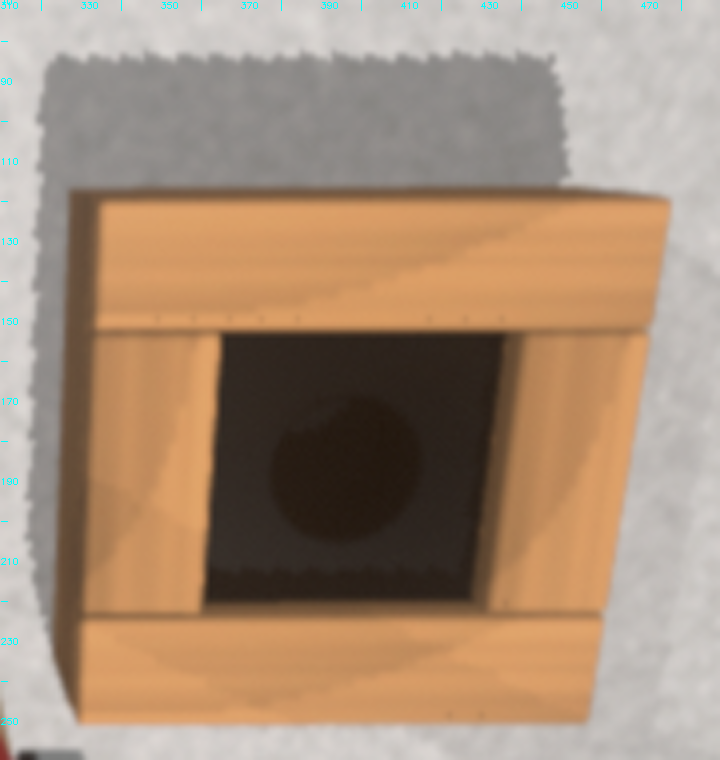

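Run:
```python
from h import *
D=delta([531.3,267,234],98); D=delta([523.3,266,234],98)
```

```text
[-0.0, -8.5, 117.7] zyaw now 98.0 spin 0.0 j6 -1.99
[-0.0, -0.4, 117.8] zyaw now 98.0 spin 0.0 j6 -1.99
```

apply_moves --targets "0 0 35 0 1;0 0 70 0 1;0 0 100 0 1;0 0 118 0 1;0 0 118 0 1;20 0 118 0 1;40 0 118 0 1;54 0 118 0 1;54 0 118 0 1;54 0 118 0 1"

```text
clock: 16.3
position: [523.4, 265.6, 180.2]
ee_rot: [0.534, -0.464, -0.534, -0.463]
contact_force: [0.9, -0.0, -1.6]
gripper_width: 32.7
```

Run:
```python
from h import *
s=status.read_state();print(s["position"],s["contact_force"],s["gripper_width"])
D=delta([523.3,266,173],98)
d=get_image("side");crop(d["img"],"s20",170,120,100,100,6)
d=get_image("top");crop(d["img"],"t20",110,170,100,90,6)
```

```text
[523.40498544 265.63635424 180.22187722] [ 0.94765436 -0.03476432 -1.63386352] 32.67668230497219
[7.2, 0.0, 0.4] zyaw now 98.0 spin 0.0 j6 -2.18
```

View pics/s20.png

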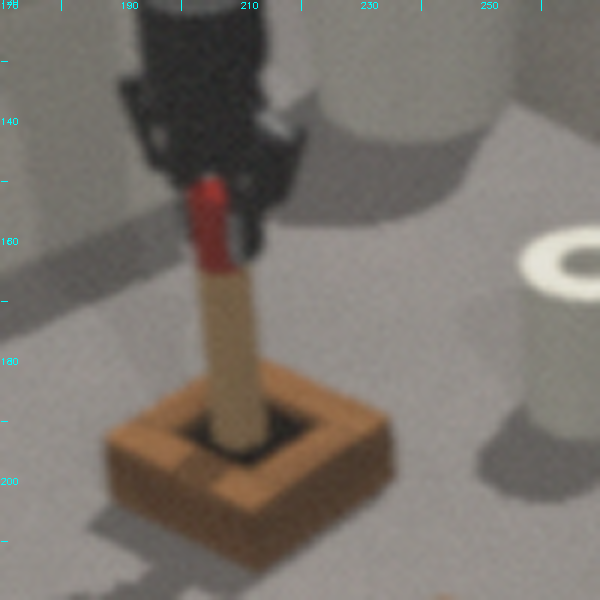

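The foot is now inside the square mouth, at about side-view pixel (210,194). Next I'll lower it to touch the plate.

apply_moves --targets "2 0 0 0 1;4 0 0 0 1;5 0 0 0 1;6 0 0 0 1;7 0 0 0 1;7 0 0 0 1"

```text
clock: 16.9
position: [523.7, 267.2, 173.6]
ee_rot: [0.534, -0.463, -0.534, -0.464]
contact_force: [-0.7, -0.7, 0.5]
gripper_width: 32.8
```

apply_moves --targets "1 0 0 0 1;1.5 0 0 0 1;1.5 0 0 0 1"

```text
clock: 17.15
position: [524.1, 267.3, 173.5]
ee_rot: [0.535, -0.463, -0.534, -0.464]
contact_force: [-0.9, -0.8, 5.5]
gripper_width: 32.9
```

Contact with the plate came at TCP z 173.5, where I expected 173.6. Now I'll slide towards the hole with a light press.

apply_moves --targets "1 -1.5 0 0 1;1 -3 0 0 1;1 -4.5 0 0 1;1 -6 0 0 1;1 -7.5 0 0 1;1 -7.5 0 0 1"

```text
clock: 17.65
position: [531.3, 268.3, 172.6]
ee_rot: [0.534, -0.463, -0.534, -0.464]
contact_force: [-1.4, -0.4, 7.4]
gripper_width: 32.7
```

Run:
```python
from h import *
s=status.read_state();print(s["position"],s["contact_force"],s["wrist_torque"],s["gripper_width"])
```

```text
[531.32265303 268.28521881 172.61832358] [-1.39609066 -0.38065602  7.41236184] [-0.2096123   1.03452657 -0.03618231] 32.6988864242036
```

apply_moves --targets "1 0 -1 0 1;2 0 -1 0 1;2 0 -1 0 1"

```text
clock: 17.9
position: [532.0, 268.0, 172.4]
ee_rot: [0.535, -0.462, -0.534, -0.465]
contact_force: [-3.4, -0.1, 13.2]
gripper_width: 33.0
```

apply_moves --targets "0 -1 0 0 1;0 -2 0 0 1;0 -2 0 0 1"

```text
clock: 18.15
position: [534.3, 268.3, 172.1]
ee_rot: [0.535, -0.462, -0.534, -0.465]
contact_force: [-1.8, 0.2, 10.6]
gripper_width: 33.0
```

apply_moves --targets "0 0 -1 0 1;0 0 -2 0 1;0 0 -3 0 1;0 0 -3 0 1"

```text
clock: 18.48
position: [534.7, 267.0, 172.1]
ee_rot: [-0.534, 0.461, 0.534, 0.466]
contact_force: [-3.2, 3.2, 9.4]
gripper_width: 32.5
```

Run:
```python
from h import *
s=status.read_state();print(s["position"],s["contact_force"],s["wrist_torque"],s["gripper_width"])
d=get_image("wrist"); crop(d["img"],"w21",180,140,200,220,3)
d=get_image("side");crop(d["img"],"s21",170,130,80,90,6)
```

```text
[534.73333682 266.98538745 172.09470391] [-3.225515    3.19528539  9.44555212] [ 1.64161352  1.58496679 -0.0670189 ] 32.50786438104016
```

View pics/w21.png

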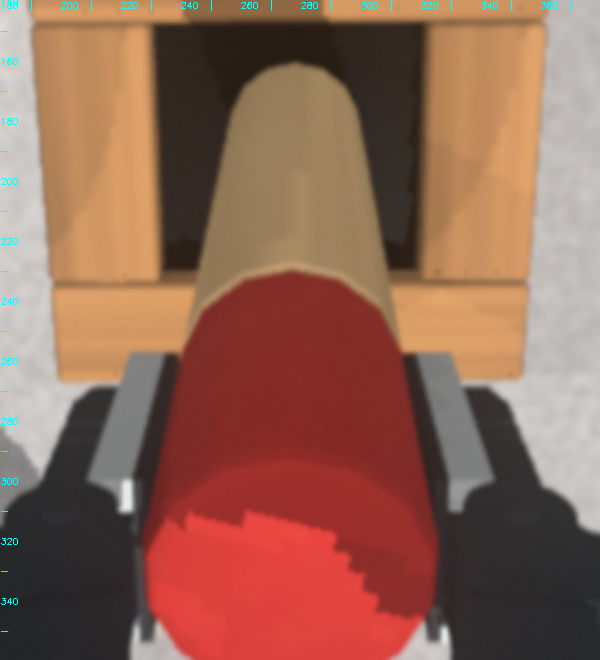

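View pics/s21.png

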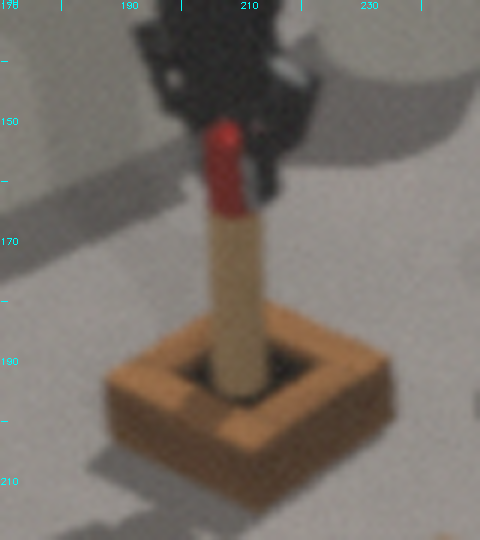

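The wrist view shows the foot edge at v≈160 where it was 175. The foot stuck on the plate and the post tilted about 4° in the grip instead of sliding. I'll lift it slightly, straighten it against the inside of the mouth's near wall, and try again with a lighter press.

apply_moves --targets "-5 0 2 0 1;-10 0 2 0 1;-10 3 2 0 1;-10 6 2 0 1;-10 9 2 0 1;-10 12 2 0 1;-10 14 2 0 1;-10 14 2 0 1"

```text
clock: 19.25
position: [519.8, 264.5, 178.9]
ee_rot: [0.534, -0.463, -0.534, -0.464]
contact_force: [3.4, 0.1, -3.0]
gripper_width: 32.8
```

Run:
```python
from h import *
s=status.read_state();print(s["position"],s["contact_force"],s["wrist_torque"],s["gripper_width"])
d=get_image("wrist"); crop(d["img"],"w22",180,140,200,220,3)
```

```text
[519.83647138 264.51830572 178.9208283 ] [ 3.44826496  0.11576036 -3.02083412] [-0.13982946 -1.21549517  0.00909335] 32.82746302160185
```

View pics/w22.png

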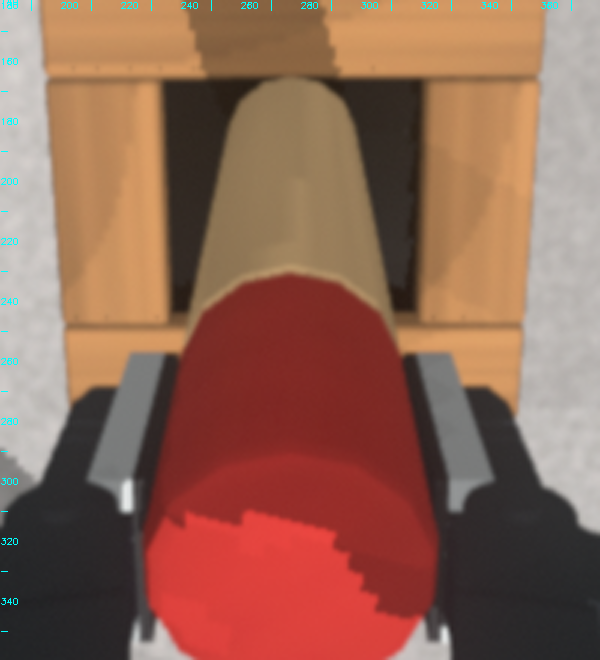

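apply_moves --targets "0 2 0 0 1;0 4 0 0 1;0 6 0 0 1;0 8 0 0 1;0 9 0 0 1;0 9 0 0 1;0 4 0 0 1;0 -2 0 0 1;0 -2 0 0 1"

```text
clock: 20.05
position: [520.8, 264.2, 177.5]
ee_rot: [-0.533, 0.465, 0.534, 0.462]
contact_force: [0.1, -0.3, -1.9]
gripper_width: 32.7
```

Run:
```python
from h import *
s=status.read_state();print(s["position"],s["contact_force"],s["wrist_torque"],s["gripper_width"])
d=get_image("wrist"); crop(d["img"],"w23",180,140,200,220,3)
d=get_image("side");crop(d["img"],"s23",170,130,80,90,6)
```

```text
[520.82247873 264.23393671 177.51321565] [ 0.05059813 -0.26704404 -1.86198656] [ 0.02755868 -0.02974195 -0.00797813] 32.6776350435225
```

View pics/w23.png

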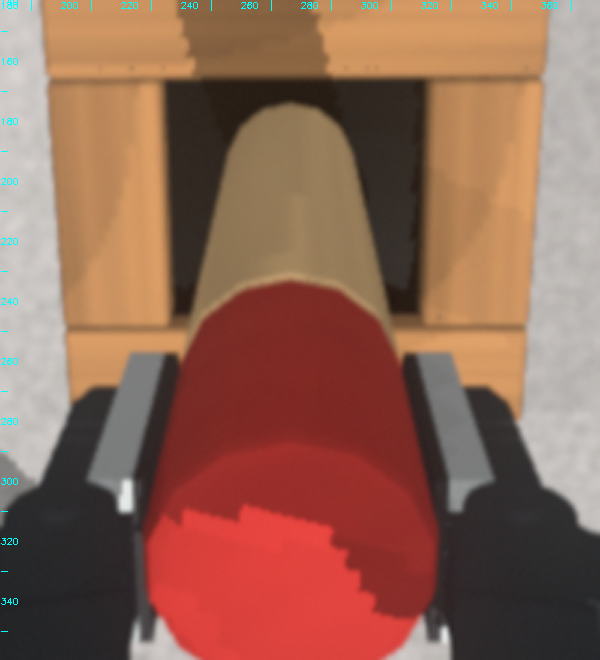

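View pics/s23.png

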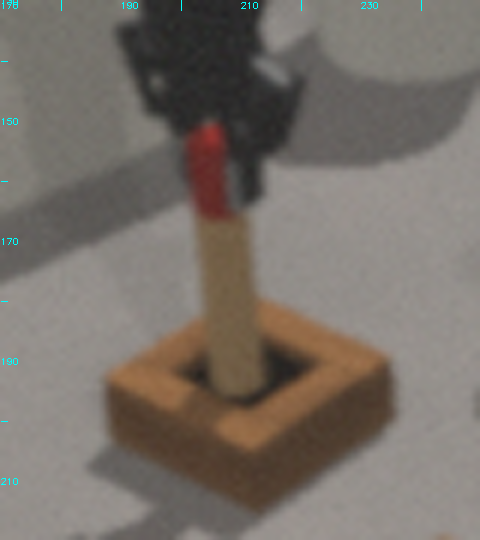

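Run:
```python
from h import *
delta([529,267.3,177.5]);delta([532,267.7,173])
```

```text
[0.1, -8.8, 1.9] zyaw now 98.0
[4.5, -11.9, 1.9] zyaw now 98.0
```

apply_moves --targets "0 -3 1 0 1;0 -6 2 0 1;0 -9 2 0 1;1.5 -9 2 0 1;3 -9 2 0 1;4 -9 2 0 1;4.5 -9 2 0 1;4.5 -9 2 0 1"

```text
clock: 20.82
position: [529.8, 267.9, 174.1]
ee_rot: [-0.534, 0.464, 0.534, 0.463]
contact_force: [-0.6, 0.1, -0.6]
gripper_width: 32.7
```

apply_moves --targets "0.5 -0.7 0 0 1;0.5 -1.4 0 0 1;0.5 -2 0 0 1;0.5 -2 0 0 1"

```text
clock: 21.15
position: [532.1, 268.3, 173.8]
ee_rot: [0.534, -0.464, -0.534, -0.464]
contact_force: [-0.0, -0.9, -1.1]
gripper_width: 33.0
```

apply_moves --targets "1 0 0 0 1;2 0 0 0 1;3 0 0 0 1;3 0 0 0 1"

```text
clock: 21.48
position: [531.8, 268.2, 170.5]
ee_rot: [-0.534, 0.464, 0.534, 0.463]
contact_force: [0.1, -0.4, -1.0]
gripper_width: 32.7
```

Run:
```python
from h import *
s=status.read_state();print(s["position"],s["contact_force"],s["wrist_torque"],s["gripper_width"])
d=get_image("wrist"); crop(d["img"],"w24",180,140,200,220,3)
```

```text
[531.7542327  268.15562134 170.47412251] [ 0.14858484 -0.40478381 -1.03270205] [ 0.02577554 -0.01539766 -0.00063757] 32.7293663733513
```

View pics/w24.png

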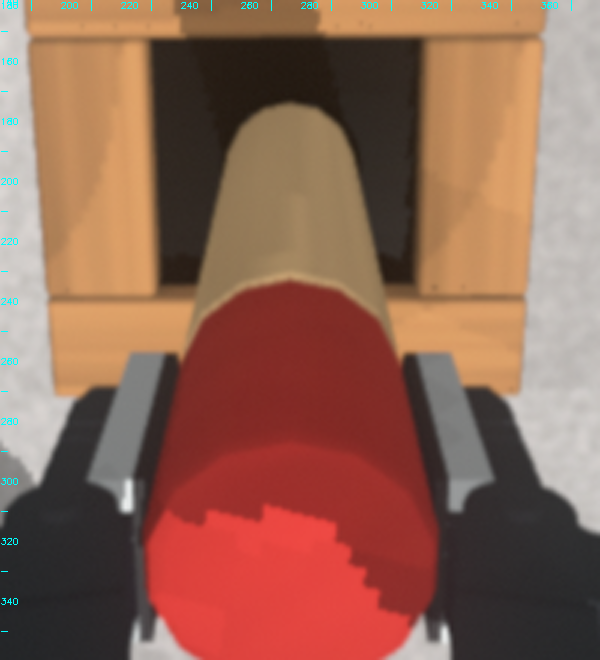

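No contact force at z 170.5, which is 3 mm below plate contact, so the foot is entering the hole. I'll keep pushing down.

apply_moves --targets "1.5 0 0 0 1;3 0 0 0 1;4.5 0 0 0 1;6 0 0 0 1;6 0 0 0 1"

```text
clock: 21.95
position: [531.7, 268.1, 164.3]
ee_rot: [-0.534, 0.464, 0.534, 0.463]
contact_force: [-0.7, -0.2, -0.9]
gripper_width: 32.6
```

apply_moves --targets "2 0 0 0 1;4 0 0 0 1;6 0 0 0 1;8 0 0 0 1;10 0 0 0 1;12 0 0 0 1;12 0 0 0 1"

```text
clock: 22.53
position: [531.7, 268.1, 152.2]
ee_rot: [-0.534, 0.464, 0.534, 0.463]
contact_force: [-0.2, 0.1, -0.9]
gripper_width: 32.6
```

apply_moves --targets "2 0 0 0 1;4 0 0 0 1;6 0 0 0 1;8 0 0 0 1;9 0 0 0 1;9 0 0 0 1"

```text
clock: 23.03
position: [531.8, 268.2, 143.4]
ee_rot: [-0.534, 0.464, 0.534, 0.463]
contact_force: [0.6, 0.8, -0.8]
gripper_width: 32.6
```

apply_moves --targets "1 0 0 0 1;2 0 0 0 1;3 0 0 0 1;3 0 0 0 1"

```text
clock: 23.37
position: [532.2, 268.3, 141.4]
ee_rot: [0.534, -0.463, -0.534, -0.464]
contact_force: [0.3, -0.0, 2.2]
gripper_width: 32.8
```

apply_moves --targets "1.5 0 0 0 1;3 0 0 0 1;4 0 0 0 1;4 0 0 0 1"

```text
clock: 23.7
position: [533.3, 268.6, 141.3]
ee_rot: [0.535, -0.462, -0.533, -0.464]
contact_force: [-3.3, -1.1, 15.4]
gripper_width: 32.9
```

Run:
```python
from h import *
s=status.read_state();print(s["position"],s["contact_force"],s["wrist_torque"],s["gripper_width"])
d=get_image("side");crop(d["img"],"s25",170,130,80,90,6)
```

```text
[533.27194478 268.63251117 141.28766087] [-3.25827115 -1.05939645 15.41052503] [-0.63868166  1.58842342 -0.04241213] 32.91100796630901
```

View pics/s25.png

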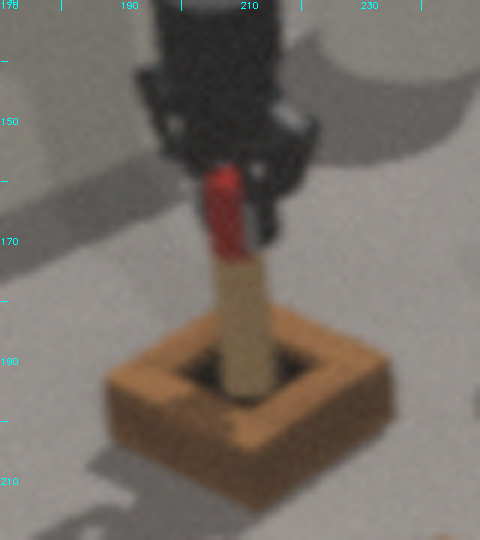

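The TCP is at 141.3 with 15 N of push, against an expected 141.6 at the hole floor, so the post is home. I'll ease off, open, rise straight up and look.

apply_moves --targets "-4 0 0 0 1;-4 0 0 0 1;-4 0 0 0 0.3;-4 0 0 0 0;-4 0 0 0 -0.4;-4 0 0 0 -1;-4 0 0 0 -1;-4 0 0 0 -1;-4 0 0 0 -1"

```text
clock: 24.5
position: [531.9, 268.2, 140.5]
ee_rot: [-0.534, 0.464, 0.534, 0.463]
contact_force: [0.1, -0.5, 0.4]
gripper_width: 85.3
```

apply_moves --targets "-15 0 0 0 -1;-35 0 0 0 -1;-60 0 0 0 -1;-90 0 0 0 -1;-120 0 0 0 -1;-130 20 0 0 -1;-130 60 -40 0 -1;-130 100 -80 0 -1;-130 120 -110 0 -1;-130 120 -110 0 -1"

```text
clock: 25.33
position: [425.9, 139.8, 270.9]
ee_rot: [-0.534, 0.464, 0.534, 0.463]
contact_force: [1.0, 0.4, 0.3]
gripper_width: 85.6
```

Run:
```python
from h import *
s=status.read_state();print(s["position"],s["contact_force"],s["clock"],s["gripper_width"])
d=get_image("side");crop(d["img"],"s26",170,130,80,90,6);cv2.imwrite("pics/s27.png",d["img"][:,:,::-1])
p=atz(d,1,1,0)
for z in (5,185): print(z,proj(d,[531,267,z]))
d=get_image("top");cv2.imwrite("pics/t27.png",d["img"][:,:,::-1])
```

```text
[425.8892861  139.81239985 270.92925452] [1.00452381 0.36869226 0.29901879] 25.3333 85.56860646324643
5 [211.35688534 199.40111995]
185 [207.54334011 158.96393499]
```

View pics/s26.png

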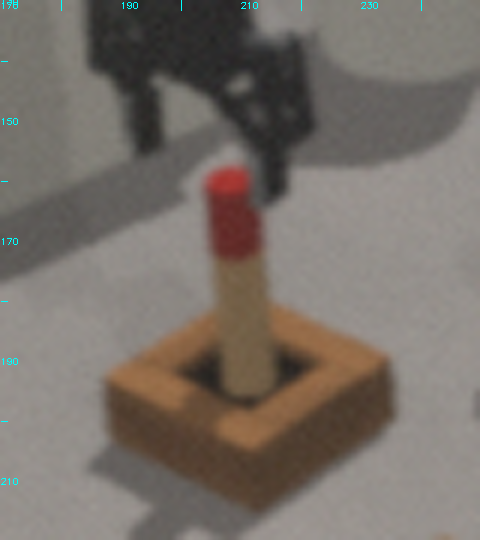

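View pics/s27.png

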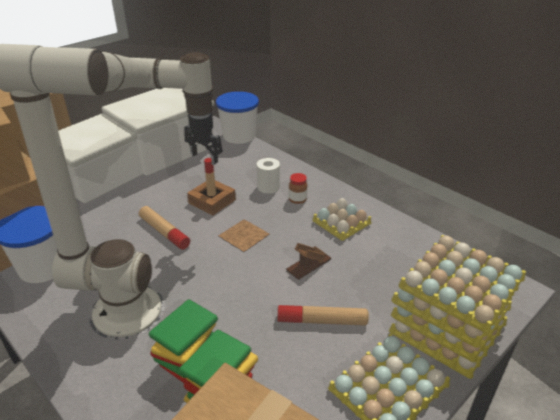

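View pics/t27.png

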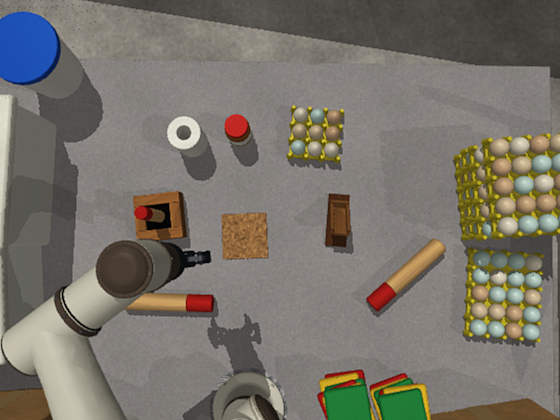

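The side view puts the head centre at (207.6,160). A post fully seated at z = 185 predicts (207.5,159), so it is home and upright. The roll, jar and tray are at the same pixels as at the start.

Run:
```python
from h import *
print(job.job_done())
```

```text
the job is handed in; nothing more can be done
None
```

The spindle is planted foot down in the socket box, fully home and released, and I handed the job in at about 25.4 s of the 72 s allowed.

- **Standing it up:** I gripped the smallest post by its red end and lifted it off the rest. The tool can't tilt, so I pushed the post's foot against the socket box's near wall to turn it upright in the grip. I then stood it on the mat and let go. It stayed upright on its own for about a second before I took it again by the red end.
- **Planting it:** The first slide over the plate failed. The foot stuck and the post tilted about 4° in the grip. I lifted it, straightened it against the mouth's wall and tried again. The foot then went into the hole with no noticeable resistance. The hole showed faintly in the wrist camera, so I aimed with that. The foot was touching little or nothing on that last move, so it was mostly aimed in rather than found by sliding.
- **Last checks:** The post stopped with the TCP at 141.3 mm under 15 N of push; the hole floor should give 141.6 mm. After release, the head appeared within about 1 px of where a fully seated, upright post should be. The tray, jar and roll looked unmoved. The arm stood clear with the gripper open. The highest contact force I saw was about 15 N.
- **Disagreement:** The cameras' estimates of the box and mat positions differed by up to about 8 mm. I relied on the wrist camera and on contact for the fit.

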